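# Make up a costume bead mix and put away the left-overs

### The job

Make up the bead mix: put every big square-cut red bead from the cutting mat into the bowl of round beads, then stir it all round the bowl with the wooden stirrer, at least four full turns a few centimetres out from the middle with its end down close to the bottom so that the beads are well shifted from where they lay, and stand the stirrer back upright in its holder, stick end down. Put each left-over big blue or yellow bead (before or after) into the carousel bin of its own colour, turning the wheel by its knob until that bin lies under the opening in the clear cover. Let no round bead out of the bowl, and leave the paint jars and the brush cup where they are.

Things in the scene. Friction and masses are not known exactly. Their poses are not given: they have to be found in the camera images.
- bowl: White glazed mixing bowl, 236 mm across the rim and 66 mm high, wall 4 mm, on a grippy foot: it cannot move. Origin: centre of the underside; z up. The inner floor is flat, 6 mm above the origin and 124 mm across; from there the wall flares up to the rim, at first shallow, then steeper, so pushed beads ride up it and slide back. A stirring circle of about 30 mm radius suits it.
- holder_in (a point): Wooden stirrer holder, an open-topped upright box fixed to the bench. This point: centre of its inner floor, 7 mm above the bench. Inside it is 30 x 30 mm along its own x and y; the walls are 7 mm thick and reach 60 mm above the bench. A 74 x 74 mm foot board, 4 mm thick, lies under it.
- stirrer_tip (a point): Wooden stirrer, 140 mm long, 60 g, at the start standing upright in the holder. This point: centre of its lower end; z runs up along the stirrer. The lowest 60 mm are a round wooden stick 20 mm thick, its end tapered to 12 mm; the upper 80 mm are a black rubber-sleeved handle, 20 mm along x and 16 mm along y, with a red top band. A good place to grip it is 85 mm up from the tip.
- opening (a point): Bead carousel: a fixed 256 mm grey round base carries a clear flat cover, 244 mm across, its top 80 mm above the bench, with one wedge-shaped opening (63 degrees wide, straight dark edges running out from the hub, open to the rim). This point: the middle of the opening, at the height of the cover's top, 76 mm from the carousel's axis. Its x axis points from the opening towards the carousel's axis; z up.
- knob_grip (a point): Black bar knob of the wheel, on its axis above the cover: 56 mm along its x, 18 mm along its y, from 85 to 119 mm above the bench. This point: on the axis, 106 mm up, the height to grip. Its axes turn with the wheel: x points over the blue bin. It turns freely either way (friction 0.06 N m) and stays where it is left; turn at most 1.5 rad a grasp, then regrip.
- bin_blue (a point): The wheel's blue bin (floor and outer wall lined in blue). This point: the middle of its floor, 18 mm above the bench, 76 mm from the axis. The bin reaches from 22 to 109 mm from the axis, is 59 mm deep under the cover and turns with the wheel; it can be filled only through the opening. Order of the five bins, anticlockwise from above: blue, green, yellow, white, purple.
- bin_yellow (a point): The wheel's yellow bin (floor and outer wall lined in yellow). This point: the middle of its floor, 18 mm above the bench, 76 mm from the axis. The bin reaches from 22 to 109 mm from the axis, is 59 mm deep under the cover and turns with the wheel; it can be filled only through the opening. Order of the five bins, anticlockwise from above: blue, green, yellow, white, purple.
- red1_c (a point): Big square-cut red bead (for the mix), 44 x 28 x 28 mm with brass-bushed ends, 30 g, lying on the cutting mat; may be absent. This point: its centre, 14 mm above what it lies on. x runs along its 44 mm length.
- red2_c (a point): Big square-cut red bead (for the mix), 44 x 28 x 28 mm with brass-bushed ends, 30 g, lying on the cutting mat; may be absent. This point: its centre, 14 mm above what it lies on. x runs along its 44 mm length.
- red3_c (a point): Big square-cut red bead (for the mix), 44 x 28 x 28 mm with brass-bushed ends, 30 g, lying on the cutting mat; may be absent. This point: its centre, 14 mm above what it lies on. x runs along its 44 mm length.
- blue1_c (a point): Big square-cut blue bead (a left-over), 44 x 28 x 28 mm with brass-bushed ends, 30 g, lying on the cutting mat; may be absent. This point: its centre, 14 mm above what it lies on. x runs along its 44 mm length.
- blue2_c (a point): Big square-cut blue bead (a left-over), 44 x 28 x 28 mm with brass-bushed ends, 30 g, lying on the cutting mat; may be absent. This point: its centre, 14 mm above what it lies on. x runs along its 44 mm length.
- yellow1_c (a point): Big square-cut yellow bead (a left-over), 44 x 28 x 28 mm with brass-bushed ends, 30 g, lying on the cutting mat; may be absent. This point: its centre, 14 mm above what it lies on. x runs along its 44 mm length.
- round1_c (a point): Round ivory bead, 28 mm across, 14 g, lacquered and slippery, in the bowl. This point: its centre.
- round2_c (a point): Round ivory bead, 28 mm across, 14 g, lacquered and slippery, in the bowl. This point: its centre.
- round3_c (a point): Round ivory bead, 28 mm across, 14 g, lacquered and slippery, in the bowl. This point: its centre.
- round4_c (a point): Round teal bead, 28 mm across, 14 g, lacquered and slippery, in the bowl. This point: its centre.
- round5_c (a point): Round teal bead, 28 mm across, 14 g, lacquered and slippery, in the bowl. This point: its centre.
- round6_c (a point): Round teal bead, 28 mm across, 14 g, lacquered and slippery, in the bowl. This point: its centre.
- jar_red: Closed paint jar with a red label, 60 mm across, 65 mm high; a bystander. Origin: centre of the underside.
- jar_yellow: Closed paint jar with a yellow label, 56 mm across, 70 mm high; a bystander. Origin: centre of the underside.
- brush_cup: Clear cup with three paint brushes, 70 mm across, 95 mm high (brushes to 200 mm); a bystander. Origin: centre of the underside.
Things that resemble listed ones, but are neither listed nor needed, are in the scene too. What is shaped like the part that bears blue1_c but black or grey is not meant. Leave any pink or turquoise look-alike of the part that bears holder_in alone.

How it is judged:
On the way, in this order (a step that is already met when the one before it is completed fails the run):
1. every big red bead lies in the bowl (horizontal distance between each of red1_c, red2_c, red3_c and bowl below 0.095 m and height (world z) of each of red1_c, red2_c, red3_c below 0.068 m and linear speed of each of red1, red2, red3 below 0.05 m/s), for 0.3 s.
2. stirring: the tip, within 22 mm of the bowl's floor, passes the first side of the bowl (more than 20 mm out along +x of the bowl, within 20 mm of that axis) (x of stirrer_tip in the frame of bowl above 0.02 m and y of stirrer_tip in the frame of bowl between -0.02 and 0.02 m and z of stirrer_tip in the frame of bowl below 0.028 m and horizontal distance between stirrer_tip and bowl below 0.095 m), for 0.04 s.
3. stirring: the tip, within 22 mm of the bowl's floor, passes the opposite side of the bowl (more than 20 mm out along -x of the bowl, within 20 mm of that axis) (x of stirrer_tip in the frame of bowl below -0.02 m and y of stirrer_tip in the frame of bowl between -0.02 and 0.02 m and z of stirrer_tip in the frame of bowl below 0.028 m and horizontal distance between stirrer_tip and bowl below 0.095 m), for 0.04 s.
4. stirring: the tip, within 22 mm of the bowl's floor, passes the third side of the bowl (more than 20 mm out along +y of the bowl, within 20 mm of that axis) (y of stirrer_tip in the frame of bowl above 0.02 m and x of stirrer_tip in the frame of bowl between -0.02 and 0.02 m and z of stirrer_tip in the frame of bowl below 0.028 m and horizontal distance between stirrer_tip and bowl below 0.095 m), for 0.04 s.
5. stirring: the tip, within 22 mm of the bowl's floor, passes the side opposite to that of the bowl (more than 20 mm out along -y of the bowl, within 20 mm of that axis) (y of stirrer_tip in the frame of bowl below -0.02 m and x of stirrer_tip in the frame of bowl between -0.02 and 0.02 m and z of stirrer_tip in the frame of bowl below 0.028 m and horizontal distance between stirrer_tip and bowl below 0.095 m), for 0.04 s.
6. stirring: the tip, within 22 mm of the bowl's floor, passes the first side again of the bowl (more than 20 mm out along +x of the bowl, within 20 mm of that axis) (all of step 2), for 0.04 s.
7. stirring: the tip, within 22 mm of the bowl's floor, passes the opposite side again of the bowl (more than 20 mm out along -x of the bowl, within 20 mm of that axis) (all of step 3), for 0.04 s.
At the end, for the whole second after the job is handed in: Reds in the bowl (under 95 mm from its axis, under 68 mm high); blue and yellow in their own bins (under 52 mm from the middle); stirrer in its holder, stick end down, tilt under 0.5 rad; two of three round beads of each colour over 12 mm from where they began; all at rest (all of step 1 and horizontal distance between each of blue1_c, blue2_c and bin_blue below 0.052 m and height (world z) of each of blue1_c, blue2_c, yellow1_c below 0.066 m and linear speed of each of blue1, blue2, yellow1, stirrer below 0.05 m/s and horizontal distance between yellow1_c and bin_yellow below 0.052 m and horizontal distance between stirrer_tip and holder_in below 0.03 m and height (world z) of stirrer_tip below 0.03 m and angle between stirrer's own z axis and vertical below 0.5 rad and (distance of each of round1_c, round2_c from where it was at the start of the episode above 0.012 m or distance of each of round1_c, round3_c from where it was at the start of the episode above 0.012 m or distance of each of round2_c, round3_c from where it was at the start of the episode above 0.012 m) and (distance of each of round4_c, round5_c from where it was at the start of the episode above 0.012 m or distance of each of round4_c, round6_c from where it was at the start of the episode above 0.012 m or distance of each of round5_c, round6_c from where it was at the start of the episode above 0.012 m)); the robot touches nothing.
It fails at once if a round bead leaves the bowl (horizontal distance between any of round1_c, round2_c, round3_c, round4_c, round5_c, round6_c and bowl above 0.12 m).
It fails at once if a paint jar or the brush cup is moved more than 40 mm or tipped over (distance of any of jar_red, jar_yellow, brush_cup from where it was at the start of the episode above 0.04 m or angle between any of jar_red, jar_yellow, brush_cup's own z axis and vertical above 0.5 rad).
Of red1, red2, red3 only 1 to 3 are there at a start; the rules pass over those that are not, and their reading is None.
Of blue1, blue2, yellow1 only 1 to 2 are there at a start; the rules pass over those that are not, and their reading is None.
At some moment in a run one of red1, red2, red3, blue1, blue2, yellow1 may be knocked a few centimetres aside while the robot is not near it.
It also fails if it takes over 210 s, if anything falls off the work surface, if the arm or the gripper's body presses on something with over 40 N, if the wrist force passes 120 N, or if a joint passes its speed limit or range.

### The arm

A 6-joint arm with a two-finger parallel gripper is mounted at the origin on the work surface. World frame = base frame: x ahead of the robot, y to its left, z up, the work surface at z = 0. Lengths are in m, angles in rad, forces in N, time in s.
With the tool pointing down it reaches from about 0.275 to 0.975 m from the base axis. Payload 8.4 kg.
Tool frame: the origin (TCP) lies at the centre of the arm's flange, where the gripper is bolted on; the fingertips stand 190 mm ahead of it and the grasp point (between the pads) lies 171 mm ahead of it; z points along the fingers, y is the line along which they close (so a half turn about z gives the same grasp; the last joint's range is limited). The gripper opens to 92 mm and grips with 3 to 60 N. Pads are 20 mm wide; open, the fingers measure 128 mm over their backs; the gripper's body (75 mm by 189 mm) begins 69 mm behind the grasp point.
Start: joints at [-1.286, 0.353, 1.633, -0, 1.155, -0.002], TCP at [0.177, -0.599, 0.405] pointing down, gripper open.
Joint ranges: [-2.63, 2.63], [-0.92, 2.1], [0.06, 2.66], [-1.3, 4.44], [0, 2.69], [-3.02, 3.02]. Speed limits (rad/s): [2.22, 2.22, 2.79, 3.14, 3.14, 3.14].

### API

Orientations are given as a unit quaternion [w, x, y, z].
In Python, from bench import bot gives the robot as it stands.
- The arm moves only by the tool drive_tool, never from a script. Its arguments are lists of equal length, an entry for each row: "hand": the closure, from 0 (fully open) to 1 (shut); "linear": the shift along the tool's x, y, z in m, a list of three; "turn": the turn about the tool's z in degrees. In form: {"hand": [hand, ...], "linear": [[tx, ty, tz], ...], "turn": [turn, ...]}. A call has 1 to 5 rows; each row is the pose to reach, as a shift and turn from the pose commanded when the call began, along the tool's axes at that moment; what a row does not reach only later rows make up. A row lasts 1/8 s, in which the tool goes at most 62.5 mm and 10.7 degrees, less where a joint would pass 70% of its speed; a pose out of reach is approached as far as the arm can. A call with a gripper value outside its range is refused whole. The fingers move at their own pace and stop on an object; "newtons" is the grip in N (left out, the last holds). Time passes only in rows, so rows that repeat a pose let the fingers close. It gives the time, the measured TCP pose, the force, the opening and the grip force at its end, in the units of the state.
- bot.state(): the state, without advancing time (a new reading comes with each control period).
- bot.grab_frame(name): name is "scene" or "top" or "wrist"; returns a dict with "image" (480x640x3 uint8, blue, green, red), "camera_matrix" (3x3 intrinsics, pixels), "rvec" (rotation vector, rad) and "tvec" (3), from world to camera coordinates, as OpenCV has them; the wrist camera has in their place "T_tool_cam" (4x4, takes a point from camera to tool coordinates, whose origin is the TCP and whose axes are the flange's). Camera axes: x right, y down, z forward; pixel columns grow to the right and rows downward; lengths in m; the calibration is good to about 2 mm. A picture is of the moment at which its call begins: read the wrist's pose just before it. There is no depth.
- bot.hand_in(): hands the job in; it is judged then, once.
Trained networks look in the newest picture that a camera, given by its name, has taken for a name from the list of things; names that differ only in an ending like _2 or _b are one class to them, and where a whole thing is asked for, a point or a joint stands for the part that bears it (a point fixed in the world has none). Each returns a list of dicts, best first, with "confidence" (0 to 1); they miss things now and then, are a little off and sometimes report something else, mostly with a low value. They report only what shows in the picture. A call takes as long as a camera call. They do not tell look-alikes from the thing itself.
- bot.boxes_of(name, camera): "at" ([column, row] in pixels, amid what is visible of it).
The state is a dict: "time_s": time; "joint_pos": joint angles; "joint_velocities": joint speeds; "effort": joint torques, N m; "tool_pos": TCP position; "tool_rot": TCP orientation; "ft_force": force on the tool from outside, world axes, zero at the start; "wrist_torque": the same for the moment, N m; "opening": opening from 0.0 (shut) to 1.0 (fully open); "gripper_force": force on a finger pad.
Only numpy, scipy, OpenCV 4.12 (cv2) and the standard library are available. Lean on these libraries where they do the work, as an engineer would, in place of code of your own. Each camera call takes 0.05 s, during which the arm holds its last target. There are 200 camera calls.

## Working session

There is one attempt and no reset: what is moved stays moved. The work goes in short steps, Python scripts to look and compute and a tool call to move; the robot and the scene stay as the last step left them, time stands still between calls to the robot, and variables do not carry over. Pictures are saved under pics/ and viewed, at most 14 in all, crops included, and the job is handed in when it is done.

Besides the shell and the picture viewer there is one more tool, called after "Request:" by a JSON object that holds its "fn" and its "kwargs", one argument or row to a line. drive_tool: Moves the arm, as the interface text tells. Its arguments: {"type":"object","properties":{"hand":{"type":"array"},"linear":{"type":"array"},"turn":{"type":"array"},"newtons":{"type":"number"}},"required":["hand","linear","turn"]}

```bash
ls; mkdir -p pics
cat > h.py <<'E'
import numpy as np, cv2
from bench import bot
from scipy.spatial.transform import Rotation as R
def frame(n):
    s=bot.state(); f=bot.grab_frame(n)
    K=np.array(f["camera_matrix"])
    if n=="wrist":
        q=s["tool_rot"]; T=np.eye(4); T[:3,:3]=R.from_quat([q[1],q[2],q[3],q[0]]).as_matrix(); T[:3,3]=s["tool_pos"]
        Tc=T@np.array(f["T_tool_cam"])
    else:
        M=np.eye(4); M[:3,:3]=cv2.Rodrigues(np.array(f["rvec"],float))[0]; M[:3,3]=np.ravel(f["tvec"]); Tc=np.linalg.inv(M)
    return f["image"],K,Tc
def ray(px,K,Tc,z):
    d=Tc[:3,:3]@np.linalg.inv(K)@np.array([px[0],px[1],1.]); o=Tc[:3,3]
    return (o+d*(z-o[2])/d[2])[:2]
def proj(P,K,Tc):
    M=np.linalg.inv(Tc); p=K@(M[:3,:3]@np.array(P)+M[:3,3]); return p[:2]/p[2]
E
python3 - <<'E'
from h import *
for n in ["top","scene"]:
    im,K,Tc=frame(n); cv2.imwrite(f"pics/{n}0.png",im)
    print(n,K[0,0],Tc[:3,3].round(3))
    for o,z in [("bowl",.03),("holder_in",.03),("stirrer_tip",.1),("opening",.08),("knob_grip",.106),("bin_blue",.018),("bin_yellow",.018),("red1_c",.014),("blue1_c",.014),("yellow1_c",.014),("round1_c",.02),("round4_c",.02),("jar_red",.03),("jar_yellow",.03),("brush_cup",.05)]:
        for b in bot.boxes_of(o,n)[:7]:
            print(o,round(b["confidence"],2),np.round(b["at"]),ray(b["at"],K,Tc,z).round(3))
print(bot.state())
E
```

```text
pics
top 440.00457328362546 [0.382 0.073 1.065]
holder_in 0.93 [308. 156.] [0.802 0.073]
holder_in 0.86 [119. 276.] [0.53  0.534]
holder_in 0.82 [306. 211.] [0.659 0.087]
holder_in 0.46 [429. 170.] [ 0.745 -0.224]
stirrer_tip 0.44 [309. 201.] [0.663 0.078]
stirrer_tip 0.26 [237. 241.] [0.583 0.244]
opening 0.89 [502. 266.] [ 0.49  -0.349]
knob_grip 0.58 [479. 276.] [ 0.469 -0.284]
bin_blue 0.76 [477. 281.] [ 0.466 -0.311]
bin_yellow 0.77 [477. 276.] [ 0.477 -0.313]
bin_yellow 0.55 [363. 296.] [ 0.447 -0.037]
red1_c 0.64 [230. 173.] [0.775 0.273]
red1_c 0.47 [235. 328.] [0.393 0.268]
red1_c 0.27 [237. 240.] [0.601 0.257]
blue1_c 0.8 [236. 239.] [0.605 0.26 ]
blue1_c 0.69 [191. 197.] [0.719 0.369]
blue1_c 0.46 [248. 276.] [0.514 0.234]
yellow1_c 0.68 [193. 283.] [0.504 0.366]
round1_c 0.58 [374. 302.] [ 0.431 -0.06 ]
round1_c 0.16 [192. 284.] [0.502 0.366]
round4_c 0.65 [430. 172.] [ 0.745 -0.229]
round4_c 0.55 [308. 200.] [0.69  0.079]
round4_c 0.2 [375. 301.] [ 0.434 -0.063]
jar_red 0.98 [391. 181.] [ 0.724 -0.128]
brush_cup 0.88 [233. 175.] [0.756 0.259]
brush_cup 0.53 [308. 201.] [
[... 1053 characters left out ...]
, 'joint_pos': array([-1.28641919e+00,  3.53013173e-01,  1.63339464e+00,  2.07669551e-05,
        1.15522359e+00, -2.39287253e-03]), 'joint_velocities': array([ 0.00093773,  0.00112641, -0.00191886,  0.00187076, -0.00036572,
       -0.00033793]), 'effort': array([ 5.67745046e-04, -5.93750882e+01, -3.34566236e+01,  6.98410138e-02,
        1.58257998e-02, -7.08103698e-06]), 'tool_pos': array([ 0.17679305, -0.59947757,  0.40467703]), 'tool_rot': array([-2.05164057e-05,  9.89738569e-01,  1.42890045e-01,  6.68284510e-06]), 'ft_force': array([-0.61674992, -0.99657083, -0.62934058]), 'wrist_torque': array([ 0.00767868, -0.00483117, -0.02964178]), 'gripper_force': 0.0, 'opening': 1.0002205441379208}
```

View pictures.

View pics/top0.png

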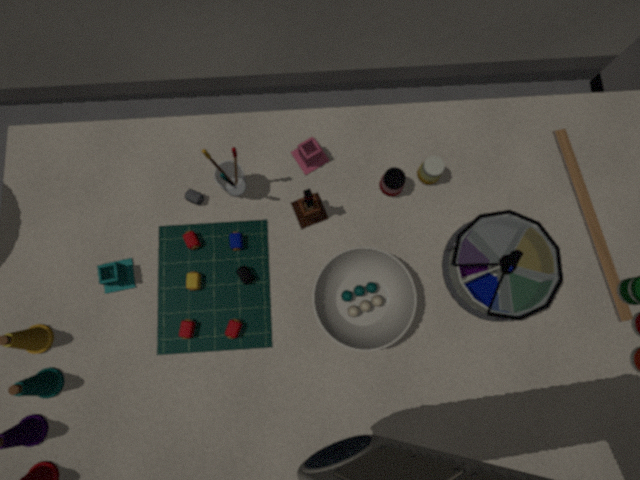

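View pics/scene0.png

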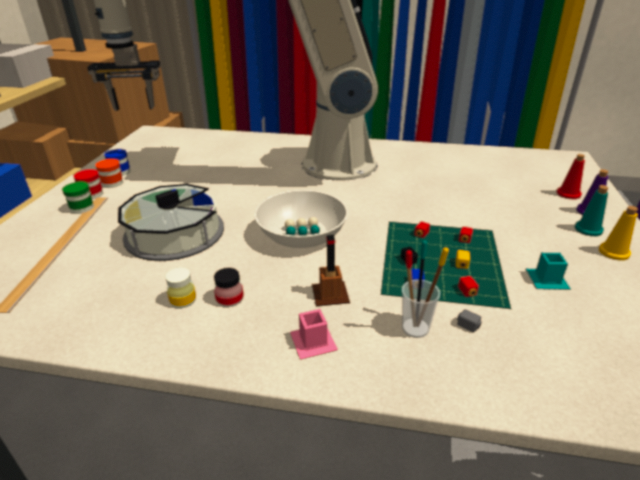

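Run:
```python
from h import *
im,K,Tc=frame("top")
hsv=cv2.cvtColor(im,cv2.COLOR_BGR2HSV)
def blobs(lo,hi,box,z,mina=30):
    m=cv2.inRange(hsv,lo,hi); mm=np.zeros_like(m); x0,y0,x1,y1=box; mm[y0:y1,x0:x1]=m[y0:y1,x0:x1]
    for c in cv2.findContours(mm,0,2)[0]:
        if cv2.contourArea(c)<mina: continue
        w=np.array([ray(p,K,Tc,z) for p in c[:,0].astype(float)],np.float32)
        (cx,cy),(a,b),t=cv2.minAreaRect(w)
        print(np.round(cv2.minAreaRect(c)[0]),"->",round(cx,3),round(cy,3),"size",round(a,3),round(b,3),"ang",round(t,0))
mat=(155,215,275,355)
for n,lo,hi in [("red",(0,120,60),(8,255,255)),("yel",(15,120,90),(35,255,255)),("blue",(105,120,60),(130,255,255)),("red2",(172,120,60),(180,255,255))]:
    print(n); blobs(lo,hi,mat,.022)
print("bowl"); 
r=proj([0.45,-0.05,.066],K,Tc); print(r)
# bowl rim: bright low-sat
g=im[235:365,300:430]; cv2.imwrite("pics/bowl.png",cv2.resize(g,None,fx=6,fy=6,interpolation=3)[:600])
a=cv2.resize(im[200:330,435:575],None,fx=4,fy=4,interpolation=cv2.INTER_CUBIC)
b=cv2.resize(im[220:350,155:275],None,fx=4,fy=4,interpolation=cv2.INTER_CUBIC)[:, :240]
cv2.imwrite("pics/car.png",a)
b=cv2.resize(im[215:355,155:275],None,fx=4,fy=4,interpolation=cv2.INTER_CUBIC); cv2.imwrite("pics/mat.png",b)
```

```text
red
yel
[191. 280.] -> 0.51 0.367 size 0.025 0.036 ang 85.0
blue
[234. 240.] -> 0.601 0.263 size 0.026 0.035 ang 89.0
red2
[185. 329.] -> 0.398 0.381 size 0.026 0.035 ang 78.0
[232. 328.] -> 0.393 0.272 size 0.026 0.033 ang 64.0
[190. 239.] -> 0.61 0.369 size 0.037 0.026 ang 20.0
bowl
[371.15321697 293.01528941]
```

View pics/car.png

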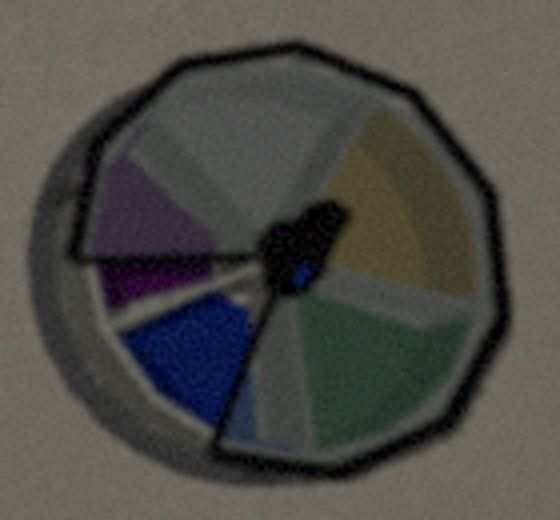

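View pics/mat.png

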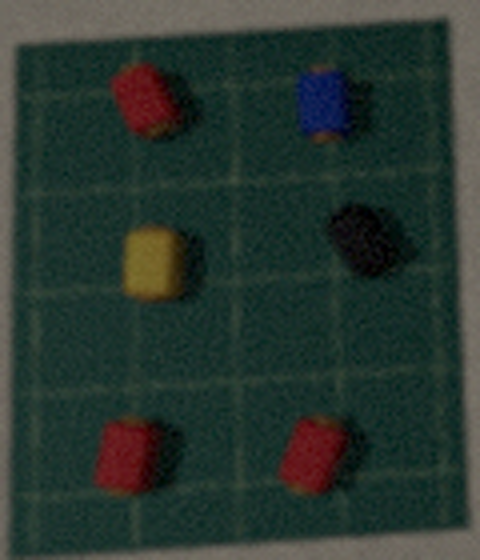

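Run:
```python
from h import *
im,K,Tc=frame("top")
f=lambda x,y,z:ray((435+x/4,200+y/4),K,Tc,z)
pts=[(75,258),(95,140),(180,65),(298,45),(415,92),(490,190),(505,320),(452,415),(340,472),(215,455)]
w=np.array([f(*p,.08) for p in pts],np.float32)
(c,r)=cv2.minEnclosingCircle(w); c=np.array(c); print("car",c,r)
A=np.c_[2*w,np.ones(len(w))]; s=np.linalg.lstsq(A,(w**2).sum(1),rcond=None)[0]; c=s[:2]; print("lsq",c,np.sqrt(s[2]+c@c))
an=lambda v:np.degrees(np.arctan2(v[1],v[0]))
print("edges",[an(f(*p,.08)-c) for p in [(75,258),(215,455)]])
print("div",an(f(115,322,.07)-c), an(f(285,430,.07)-c),"blue mid vis",an(f(190,360,.02)-c),"yellow",an(f(400,230,.02)-c),"white",an(f(255,150,.03)-c))
print("knob",f(305,248,.119), "ends",f(340,208,.119),f(275,285,.119))
print("bowl",ray((365,299.5),K,Tc,.066), "rimwidth",ray((313,299.5),K,Tc,.066)-ray((417,299.5),K,Tc,.066))
im2,K2,T2=frame("wrist"); cv2.imwrite("pics/w0.png",im2)
print(np.array(bot.grab_frame("wrist")["T_tool_cam"]).round(3),K2[0,0])
```

```text
car [ 0.49666652 -0.36223206] 0.12433089315891266
lsq [ 0.4959948  -0.36245421] 0.12316777556841609
edges [np.float64(87.68406602730651), np.float64(151.74931356633283)]
div 107.41105285901746 172.1043283796394 blue mid vis 141.0946112402035 yellow -80.09205055594515 white -8.610807915328984
knob [ 0.49369985 -0.3538084 ] ends [ 0.51436272 -0.3763457 ] [ 0.47468357 -0.3344438 ]
bowl [ 0.43642134 -0.03488549] rimwidth [0.01503837 0.23392397]
[[-0.001 -0.961 -0.276  0.078]
 [ 1.    -0.001  0.     0.   ]
 [-0.    -0.276  0.961  0.02 ]
 [ 0.     0.     0.     1.   ]] 421.61312120374504
```

```bash
cat >> h.py <<'E'
def pose():
    s=bot.state(); q=s["tool_rot"]; M=R.from_quat([q[1],q[2],q[3],q[0]]).as_matrix()
    return np.array(s["tool_pos"]),np.degrees(np.arctan2(M[1,0],M[0,0])),M
def plan(wps,step=.05,start=None):
    """wps: (x,y,grasp z,yaw); prints per call shift+turn in tool axes"""
    p,y,_=pose()
    if start: p=np.array(start[:3])+[0,0,.171]; y=start[3]
    q1=bot.state()["joint_pos"]
    print("at",p.round(3),round(y,1),"grasp z",round(p[2]-.171,3),"q6",round(q1[5],2))
    for w in wps:
        T=np.array(w[:3],float)+[0,0,.171]
        dy=y-w[3]
        n=max(1,int(np.ceil(np.linalg.norm(T-p)/.29)),int(np.ceil(abs(dy)/50)))
        t=round(dy/n)
        for i in range(n):
            d=(T-p)/(n-i); a=np.radians(y)
            v=[d[0]*np.cos(a)+d[1]*np.sin(a), d[0]*np.sin(a)-d[1]*np.cos(a), -d[2]]
            v=np.round(v,3); print(" to",w,":",v.tolist(),"turn",t,"rows>=",int(np.ceil(max(np.linalg.norm(v)/.0625,abs(t)/10.7))))
            p=p+[v[0]*np.cos(a)+v[1]*np.sin(a), v[0]*np.sin(a)-v[1]*np.cos(a), -v[2]]; y-=t
E
python3 -c "
from h import *
plan([(.495,-.36,.234,-42)])"
```

```text
at [ 0.177 -0.599  0.405] 16.4 grasp z 0.234 q6 -0.0
 to (0.495, -0.36, 0.234, -42) : [0.186, -0.07, -0.0] turn 29 rows>= 4
 to (0.495, -0.36, 0.234, -42) : [0.13, -0.152, -0.0] turn 29 rows>= 4
```

Request:
{"fn": "drive_tool", "kwargs": {
  "hand": [0, 0, 0, 0, 0],
  "linear": [
    [0.04, -0.015, 0],
    [0.09, -0.034, 0],
    [0.14, -0.052, 0],
    [0.186, -0.07, 0],
    [0.186, -0.07, 0]
  ],
  "turn": [6, 14, 22, 29, 29]
}}

```text
time_s: 2.42
tool_pos: [0.3375, -0.478, 0.4048]
tool_rot: [-0.0, 0.994, -0.108, 0.0]
ft_force: [0.3, 0.6, 0.6]
opening: 1.002
gripper_force: 0.0
```

Request:
{"fn": "drive_tool", "kwargs": {
  "hand": [0, 0, 0, 0, 0],
  "linear": [
    [0.03, -0.04, 0],
    [0.07, -0.08, 0],
    [0.1, -0.12, 0],
    [0.13, -0.152, 0],
    [0.13, -0.152, 0]
  ],
  "turn": [8, 15, 22, 29, 29]
}}

```text
time_s: 3.05
tool_pos: [0.4968, -0.3589, 0.4046]
tool_rot: [0.0, 0.935, -0.353, 0.0]
ft_force: [0.3, -0.2, -0.1]
opening: 1.0
gripper_force: 0.0
```

Run:
```python
from h import *
im,K,Tc=frame("wrist")
cv2.circle(im,tuple(int(v) for v in proj([.495,-.36,.119],K,Tc)),4,(0,0,255),1)
for a in (119.5,138): 
    for r in (.03,.12): cv2.circle(im,tuple(int(v) for v in proj([.495+r*np.cos(np.radians(a)),-.36+r*np.sin(np.radians(a)),.08],K,Tc)),3,(255,255,0) if a>130 else (0,255,0),-1)
cv2.imwrite("pics/w1.png",im)
print(bot.boxes_of("knob_grip","wrist")[:1],pose()[:2])
```

```text
[{'at': [306.1, 291.7], 'confidence': 0.94}] (array([ 0.4948153 , -0.3602657 ,  0.40447686]), np.float64(-41.40490855404905))
```

View pics/w1.png

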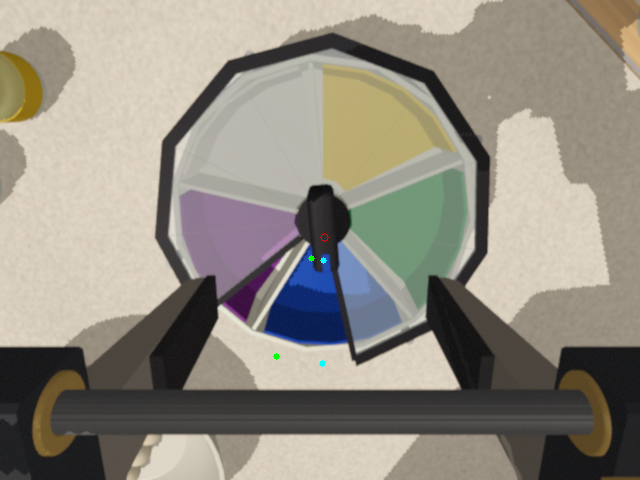

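Run:
```python
from h import *
im,K,Tc=frame("wrist")
def fit(w):
    A=np.c_[2*w,np.ones(len(w))]; s=np.linalg.lstsq(A,(w**2).sum(1),rcond=None)[0]; c=s[:2]; return c,np.sqrt(s[2]+c@c)
w=np.array([ray(p,K,Tc,.08) for p in [(332,36),(434,74),(489,156),(488,251),(355,362),(220,303),(156,237),(163,141),(229,63)]]); c,r=fit(w);print(c,r)
an=lambda v:np.degrees(np.arctan2(v[1],v[0]))
print("edges",[an(ray(p,K,Tc,.08)-c) for p in [(220,303),(355,362)]])
print("knob",[ray(p,K,Tc,.119) for p in [(320,190),(324,265)]],"hub",ray((323,219),K,Tc,.08))
print("div",[an(ray(p,K,Tc,.07)-c) for p in [(323,66),(462,160),(182,187),(262,320)]])
print(Tc[:3,3],Tc[:3,2])
```

```text
[ 0.49619193 -0.36692315] 0.12337711942164127
edges [np.float64(89.14082219905306), np.float64(149.29719885573334)]
knob [array([ 0.5182387 , -0.37984777]), array([ 0.47852083, -0.34828693])] hub [ 0.49527982 -0.36242202]
div [np.float64(-39.87327585476679), np.float64(-110.26642754234443), np.float64(38.82974489908216), np.float64(108.63530994838149)]
[ 0.55339194 -0.41158437  0.38408024] [-0.20742323  0.18084185 -0.96139057]
```

```bash
python3 -c "
from h import *
plan([(.497,-.364,.106,-38)])"
```

```text
at [ 0.494 -0.361  0.405] -41.5 grasp z 0.234 q6 1.66
 to (0.497, -0.364, 0.106, -38) : [0.004, 0.001, 0.128] turn -3 rows>= 3
```

Request:
{"fn": "drive_tool", "kwargs": {
  "hand": [0.3, 0.3, 0.3, 0.3, 0.3],
  "linear": [
    [0.004, 0.001, 0.02],
    [0.004, 0.001, 0.06],
    [0.004, 0.001, 0.1],
    [0.004, 0.001, 0.128],
    [0.004, 0.001, 0.128]
  ],
  "turn": [-3, -3, -3, -3, -3]
}}

```text
time_s: 3.82
tool_pos: [0.4958, -0.3637, 0.2748]
tool_rot: [-0.001, 0.944, -0.331, -0.002]
ft_force: [0.9, -0.5, 0.0]
opening: 0.701
gripper_force: 0.0
```

Request:
{"fn": "drive_tool", "kwargs": {
  "hand": [1, 1, 1, 1, 1],
  "linear": [
    [0, 0, 0],
    [0, 0, 0],
    [0, 0, 0],
    [0, 0, 0],
    [0, 0, 0]
  ],
  "turn": [0, 0, 0, 0, 0],
  "newtons": 25
}}

```text
time_s: 4.45
tool_pos: [0.4986, -0.3624, 0.2771]
tool_rot: [-0.001, 0.944, -0.331, 0.001]
ft_force: [1.5, 2.8, 1.6]
opening: 0.198
gripper_force: 25.0
```

Request:
{"fn": "drive_tool", "kwargs": {
  "hand": [1, 1, 1, 1, 1],
  "linear": [
    [0, 0, 0],
    [0, 0, 0],
    [0, 0, 0],
    [0, 0, 0],
    [0, 0, 0]
  ],
  "turn": [4, 10, 16, 22, 22]
}}

```text
time_s: 5.08
tool_pos: [0.4981, -0.3628, 0.277]
tool_rot: [-0.0, 0.864, -0.504, 0.0]
ft_force: [2.2, 3.4, 3.2]
opening: 0.193
gripper_force: 25.0
```

Request:
{"fn": "drive_tool", "kwargs": {
  "hand": [0.3, 0.3, 0.3, 0.3, 0.3],
  "linear": [
    [0, 0, 0],
    [0, 0, 0],
    [0, 0, -0.03],
    [0, 0, -0.08],
    [0, 0, -0.13]
  ],
  "turn": [0, 0, 0, 0, 0]
}}

```text
time_s: 5.7
tool_pos: [0.4973, -0.3631, 0.4077]
tool_rot: [0.0, 0.864, -0.504, -0.001]
ft_force: [1.3, -0.4, -0.2]
opening: 0.693
gripper_force: 0.0
```

Run:
```python
from h import *
im,K,Tc=frame("wrist"); cv2.imwrite("pics/w2.png",im)
plan([(.498,-.366,.25,-60),(.47,-.05,.25,-30),(.52,.15,.25,0),(.52,.26,.25,0),(.55,.31,.235,0)])
```

```text
at [ 0.499 -0.364  0.415] -60.5 grasp z 0.244 q6 1.99
 to (0.498, -0.366, 0.25, -60) : [0.001, 0.002, -0.006] turn -1 rows>= 1
 to (0.47, -0.05, 0.25, -30) : [-0.143, -0.068, 0.0] turn -15 rows>= 3
 to (0.47, -0.05, 0.25, -30) : [-0.121, -0.103, 0.0] turn -15 rows>= 3
 to (0.52, 0.15, 0.25, 0) : [-0.055, -0.199, 0.0] turn -30 rows>= 4
 to (0.52, 0.26, 0.25, 0) : [0.001, -0.11, 0.0] turn 0 rows>= 2
 to (0.55, 0.31, 0.235, 0) : [0.031, -0.049, 0.015] turn 0 rows>= 1
```

View pics/w2.png

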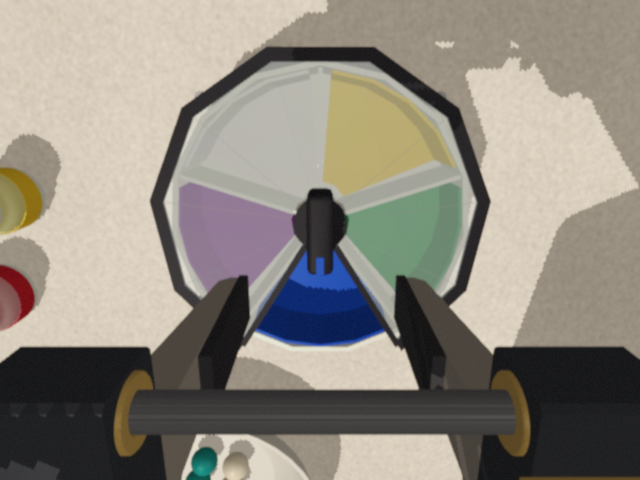

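Run:
```python
from h import *
plan([(.47,-.05,.25,35),(.52,.15,.25,125),(.601,.263,.235,179)])
```

```text
at [ 0.499 -0.364  0.415] -60.5 grasp z 0.244 q6 1.99
 to (0.47, -0.05, 0.25, 35) : [-0.144, -0.065, -0.003] turn -48 rows>= 5
 to (0.47, -0.05, 0.25, 35) : [-0.048, -0.15, -0.003] turn -48 rows>= 5
 to (0.52, 0.15, 0.25, 125) : [0.078, -0.067, 0.0] turn -45 rows>= 5
 to (0.52, 0.15, 0.25, 125) : [0.103, 0.008, 0.0] turn -45 rows>= 5
 to (0.601, 0.263, 0.235, 179) : [0.022, 0.066, 0.008] turn -27 rows>= 3
 to (0.601, 0.263, 0.235, 179) : [-0.01, 0.069, 0.007] turn -27 rows>= 3
```

Request:
{"fn": "drive_tool", "kwargs": {
  "hand": [0, 0, 0, 0, 0],
  "linear": [
    [-0.03, -0.013, 0],
    [-0.06, -0.026, 0],
    [-0.09, -0.04, 0],
    [-0.12, -0.053, 0],
    [-0.144, -0.065, 0]
  ],
  "turn": [-10, -20, -30, -40, -48]
}}

```text
time_s: 6.38
tool_pos: [0.4831, -0.2047, 0.4064]
tool_rot: [0.0, 0.994, -0.106, -0.0]
ft_force: [0.4, -0.0, 0.2]
opening: 0.998
gripper_force: 0.0
```

Request:
{"fn": "drive_tool", "kwargs": {
  "hand": [0, 0, 0, 0, 0],
  "linear": [
    [-0.01, -0.03, 0],
    [-0.02, -0.06, 0],
    [-0.03, -0.09, 0],
    [-0.04, -0.12, 0],
    [-0.048, -0.15, 0]
  ],
  "turn": [-10, -20, -30, -40, -48]
}}

```text
time_s: 7.0
tool_pos: [0.4689, -0.048, 0.4065]
tool_rot: [0.0, 0.952, 0.307, -0.0]
ft_force: [1.4, 0.4, 0.1]
opening: 1.001
gripper_force: 0.0
```

Request:
{"fn": "drive_tool", "kwargs": {
  "hand": [0, 0, 0, 0, 0],
  "linear": [
    [0.016, -0.013, 0],
    [0.032, -0.026, 0],
    [0.048, -0.04, 0],
    [0.064, -0.053, 0],
    [0.078, -0.067, 0]
  ],
  "turn": [-9, -18, -27, -36, -45]
}}

```text
time_s: 7.62
tool_pos: [0.4942, 0.0515, 0.4065]
tool_rot: [0.0, 0.762, 0.648, -0.0]
ft_force: [0.6, -0.2, 0.1]
opening: 0.999
gripper_force: 0.0
```

Request:
{"fn": "drive_tool", "kwargs": {
  "hand": [0, 0, 0, 0, 0],
  "linear": [
    [0.02, 0.002, 0],
    [0.04, 0.003, 0],
    [0.06, 0.005, 0],
    [0.08, 0.006, 0],
    [0.103, 0.008, 0]
  ],
  "turn": [-9, -18, -27, -36, -45]
}}

```text
time_s: 8.25
tool_pos: [0.5191, 0.1516, 0.4064]
tool_rot: [0.0, 0.456, 0.89, -0.0]
ft_force: [0.6, 0.4, 0.4]
opening: 0.998
gripper_force: 0.0
```

Request:
{"fn": "drive_tool", "kwargs": {
  "hand": [0, 0, 0, 0, 0],
  "linear": [
    [0.006, 0.02, 0],
    [0.012, 0.04, 0],
    [0.022, 0.066, 0],
    [0.022, 0.066, 0],
    [0.022, 0.066, 0]
  ],
  "turn": [-10, -20, -27, -27, -27]
}}

```text
time_s: 8.88
tool_pos: [0.5596, 0.2068, 0.4062]
tool_rot: [-0.0, 0.239, 0.971, -0.0]
ft_force: [0.2, -0.3, 0.7]
opening: 1.003
gripper_force: 0.0
```

Request:
{"fn": "drive_tool", "kwargs": {
  "hand": [0, 0, 0, 0, 0],
  "linear": [
    [-0.003, 0.02, 0],
    [-0.007, 0.045, 0],
    [-0.01, 0.069, 0],
    [-0.01, 0.069, 0],
    [-0.01, 0.069, 0]
  ],
  "turn": [-10, -20, -27, -27, -27]
}}

```text
time_s: 9.5
tool_pos: [0.6002, 0.2629, 0.4065]
tool_rot: [-0.0, 0.007, 1.0, -0.0]
ft_force: [-0.4, -0.6, -0.0]
opening: 0.998
gripper_force: 0.0
```

```bash
cat >> h.py <<'E'
COL={"red":[((0,110,60),(8,255,255)),((170,110,60),(180,255,255))],"yellow":[((18,120,80),(35,255,255))],"blue":[((105,130,50),(130,255,255))]}
def beads(cam,z=.022,mina=.0004,maxa=.0025):
    im,K,Tc=frame(cam); hsv=cv2.cvtColor(im,cv2.COLOR_BGR2HSV); out=[]
    for n,rs in COL.items():
        m=sum(cv2.inRange(hsv,*r) for r in rs).astype(np.uint8)
        m=cv2.morphologyEx(m,cv2.MORPH_CLOSE,np.ones((3,3),np.uint8))
        for c in cv2.findContours(m,0,2)[0]:
            if len(c)<5: continue
            w=np.array([ray(p,K,Tc,z) for p in c[:,0].astype(float)],np.float32)
            (x,y),(a,b),t=cv2.minAreaRect(w)
            if mina<a*b<maxa: out.append((n,round(x,3),round(y,3),round(a,3),round(b,3),"long axis",round((t if a>b else t+90)%180)))
    return im,out
E
python3 - <<'E'
from h import *
im,o=beads("wrist"); cv2.imwrite("pics/w3.png",im); print(*o,sep="\n"); plan([])
E
```

```text
('red', 0.731, -0.01, 0.016, 0.031, 'long axis', 96)
('red', 0.609, 0.367, 0.044, 0.031, 'long axis', 24)
('yellow', 0.511, 0.363, 0.033, 0.043, 'long axis', 177)
('blue', 0.601, 0.261, 0.04, 0.028, 'long axis', 3)
at [0.6   0.263 0.407] 179.3 grasp z 0.236 q6 -1.15
```

View pics/w3.png

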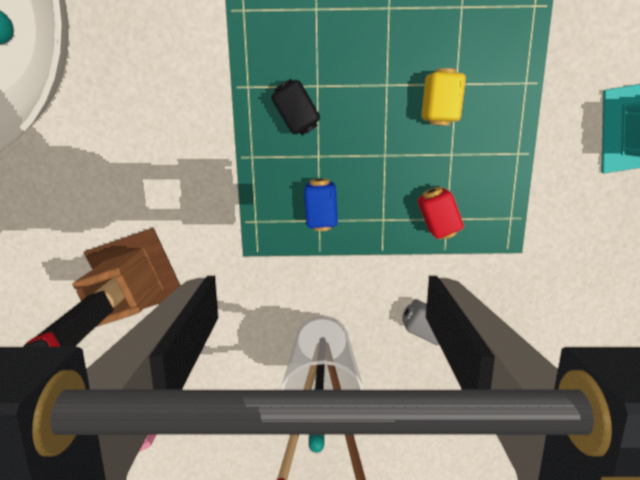

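Request:
{"fn": "drive_tool", "kwargs": {
  "hand": [0, 0, 0, 0, 0],
  "linear": [
    [0, -0.001, 0.05],
    [0, -0.002, 0.11],
    [0, -0.002, 0.165],
    [0, -0.002, 0.2],
    [0, -0.002, 0.213]
  ],
  "turn": [0, 0, 0, 0, 0]
}}

```text
time_s: 10.18
tool_pos: [0.5998, 0.2608, 0.1918]
tool_rot: [-0.002, 0.006, 1.0, -0.001]
ft_force: [0.5, -0.5, 0.2]
opening: 1.0
gripper_force: 0.0
```

Request:
{"fn": "drive_tool", "kwargs": {
  "hand": [1, 1, 1, 1, 1],
  "linear": [
    [0, 0, 0],
    [0, 0, 0],
    [0, 0, 0],
    [0, 0, 0],
    [0, 0, 0]
  ],
  "turn": [0, 0, 0, 0, 0],
  "newtons": 15
}}

```text
time_s: 10.8
tool_pos: [0.601, 0.262, 0.1941]
tool_rot: [0.0, 0.005, 1.0, 0.0]
ft_force: [-0.1, -0.9, 0.5]
opening: 0.48
gripper_force: 0.0
```

Request:
{"fn": "drive_tool", "kwargs": {
  "hand": [1, 1, 1, 1, 1],
  "linear": [
    [0, 0, 0],
    [0, 0, -0.05],
    [0, 0, -0.11],
    [0, 0, -0.17],
    [0, 0, -0.213]
  ],
  "turn": [0, 0, 0, 0, 0]
}}

```text
time_s: 11.42
tool_pos: [0.6009, 0.262, 0.4098]
tool_rot: [0.001, 0.005, 1.0, 0.0]
ft_force: [-0.2, -0.1, 0.3]
opening: 0.009
gripper_force: 0.0
```

Run:
```python
from h import *
print(bot.state()["opening"])
plan([(.52,.15,.235,126),(.47,-.05,.235,60),(.458,-.294,.2,29),(.458,-.294,.098,29)])
```

```text
0.008717176069820769
at [0.601 0.262 0.41 ] 179.4 grasp z 0.239 q6 -1.15
 to (0.52, 0.15, 0.235, 126) : [0.04, -0.056, 0.002] turn 27 rows>= 3
 to (0.52, 0.15, 0.235, 126) : [0.01, -0.069, 0.002] turn 27 rows>= 3
 to (0.47, -0.05, 0.235, 60) : [-0.067, -0.078, -0.0] turn 33 rows>= 4
 to (0.47, -0.05, 0.235, 60) : [-0.099, -0.029, -0.0] turn 33 rows>= 4
 to (0.458, -0.294, 0.2, 29) : [-0.216, 0.114, 0.035] turn 30 rows>= 4
 to (0.458, -0.294, 0.098, 29) : [-0.0, -0.0, 0.102] turn 0 rows>= 2
```

Request:
{"fn": "drive_tool", "kwargs": {
  "hand": [0, 0, 0, 0, 0],
  "linear": [
    [0, 0, 0],
    [0, 0, 0],
    [0, 0, 0],
    [0, 0, 0],
    [0, 0, 0]
  ],
  "turn": [0, 0, 0, 0, 0]
}}

```text
time_s: 12.05
tool_pos: [0.6008, 0.2619, 0.4058]
tool_rot: [-0.001, 0.005, 1.0, -0.0]
ft_force: [0.8, -0.3, 0.7]
opening: 0.526
gripper_force: 0.0
```

Run:
```python
from h import *
im,o=beads("wrist"); print(*o,sep="\n"); plan([])
```

```text
('red', 0.735, -0.008, 0.022, 0.029, 'long axis', 117)
('red', 0.609, 0.367, 0.044, 0.031, 'long axis', 23)
('yellow', 0.902, 0.509, 0.175, 0.003, 'long axis', 89)
('yellow', 0.511, 0.363, 0.033, 0.043, 'long axis', 177)
('blue', 0.597, 0.258, 0.04, 0.028, 'long axis', 2)
at [0.601 0.262 0.406] 179.4 grasp z 0.235 q6 -1.15
```

Request:
{"fn": "drive_tool", "kwargs": {
  "hand": [0.35, 0.35, 0.35, 0.35, 0.35],
  "linear": [
    [0.003, -0.003, 0.05],
    [0.003, -0.003, 0.11],
    [0.003, -0.003, 0.165],
    [0.003, -0.003, 0.2],
    [0.003, -0.003, 0.212]
  ],
  "turn": [0, 0, 0, 0, 0]
}}

```text
time_s: 12.72
tool_pos: [0.597, 0.2586, 0.1923]
tool_rot: [-0.002, 0.005, 1.0, -0.001]
ft_force: [0.1, 0.2, 0.6]
opening: 0.649
gripper_force: 0.0
```

Request:
{"fn": "drive_tool", "kwargs": {
  "hand": [1, 1, 1, 1, 1],
  "linear": [
    [0, 0, 0],
    [0, 0, 0],
    [0, 0, 0],
    [0, 0, 0],
    [0, 0, 0]
  ],
  "turn": [0, 0, 0, 0, 0],
  "newtons": 15
}}

```text
time_s: 13.35
tool_pos: [0.5983, 0.2592, 0.1961]
tool_rot: [0.001, 0.005, 1.0, 0.0]
ft_force: [-1.7, -0.2, 6.6]
opening: 0.301
gripper_force: 14.9
```

Request:
{"fn": "drive_tool", "kwargs": {
  "hand": [1, 1, 1, 1, 1],
  "linear": [
    [0, 0, 0],
    [0, 0, 0],
    [0, 0, -0.05],
    [0, 0, -0.11],
    [0, 0, -0.15]
  ],
  "turn": [0, 0, 0, 0, 0]
}}

```text
time_s: 13.98
tool_pos: [0.5981, 0.2591, 0.348]
tool_rot: [0.001, 0.005, 1.0, 0.001]
ft_force: [0.2, -0.1, -0.2]
opening: 0.302
gripper_force: 14.9
```

Run:
```python
from h import *
plan([(.52,.15,.2,126),(.47,-.05,.2,60),(.458,-.294,.2,29),(.458,-.294,.098,29)])
```

```text
at [0.598 0.259 0.348] 179.4 grasp z 0.177 q6 -1.15
 to (0.52, 0.15, 0.2, 126) : [0.038, -0.055, -0.011] turn 27 rows>= 3
 to (0.52, 0.15, 0.2, 126) : [0.01, -0.067, -0.012] turn 27 rows>= 3
 to (0.47, -0.05, 0.2, 60) : [-0.067, -0.078, 0.0] turn 33 rows>= 4
 to (0.47, -0.05, 0.2, 60) : [-0.099, -0.029, 0.0] turn 33 rows>= 4
 to (0.458, -0.294, 0.2, 29) : [-0.216, 0.114, 0.0] turn 30 rows>= 4
 to (0.458, -0.294, 0.098, 29) : [-0.0, -0.0, 0.102] turn 0 rows>= 2
```

Request:
{"fn": "drive_tool", "kwargs": {
  "hand": [1, 1, 1, 1],
  "linear": [
    [0.012, -0.018, -0.004],
    [0.024, -0.036, -0.008],
    [0.038, -0.055, -0.011],
    [0.038, -0.055, -0.011]
  ],
  "turn": [9, 18, 27, 27]
}}

```text
time_s: 14.48
tool_pos: [0.5587, 0.2035, 0.3564]
tool_rot: [0.0, 0.238, 0.971, 0.0]
ft_force: [0.9, -0.5, -0.3]
opening: 0.307
gripper_force: 14.9
```

Request:
{"fn": "drive_tool", "kwargs": {
  "hand": [1, 1, 1, 1],
  "linear": [
    [0.003, -0.022, -0.004],
    [0.006, -0.045, -0.008],
    [0.01, -0.067, -0.012],
    [0.01, -0.067, -0.012]
  ],
  "turn": [9, 18, 27, 27]
}}

```text
time_s: 14.98
tool_pos: [0.5194, 0.1494, 0.3681]
tool_rot: [0.0, 0.457, 0.889, 0.0]
ft_force: [0.0, 0.8, -0.3]
opening: 0.303
gripper_force: 14.9
```

Request:
{"fn": "drive_tool", "kwargs": {
  "hand": [1, 1, 1, 1],
  "linear": [
    [-0.017, -0.02, 0],
    [-0.034, -0.04, 0],
    [-0.05, -0.06, 0],
    [-0.067, -0.078, 0]
  ],
  "turn": [8, 16, 25, 33]
}}

```text
time_s: 15.48
tool_pos: [0.4955, 0.0499, 0.3677]
tool_rot: [0.0, 0.691, 0.723, 0.0]
ft_force: [-0.1, -0.0, 0.3]
opening: 0.303
gripper_force: 14.9
```

Request:
{"fn": "drive_tool", "kwargs": {
  "hand": [1, 1, 1, 1],
  "linear": [
    [-0.025, -0.007, 0],
    [-0.05, -0.014, 0],
    [-0.075, -0.022, 0],
    [-0.099, -0.029, 0]
  ],
  "turn": [8, 16, 25, 33]
}}

```text
time_s: 15.98
tool_pos: [0.471, -0.0507, 0.3678]
tool_rot: [0.0, 0.868, 0.496, 0.001]
ft_force: [-0.4, 0.5, -0.3]
opening: 0.304
gripper_force: 14.9
```

Request:
{"fn": "drive_tool", "kwargs": {
  "hand": [1, 1, 1, 1, 1],
  "linear": [
    [-0.04, 0.021, 0],
    [-0.09, 0.047, 0],
    [-0.14, 0.074, 0],
    [-0.19, 0.1, 0],
    [-0.216, 0.114, 0]
  ],
  "turn": [6, 12, 18, 24, 30]
}}

```text
time_s: 16.6
tool_pos: [0.4593, -0.297, 0.3677]
tool_rot: [0.001, 0.967, 0.255, 0.0]
ft_force: [0.4, 0.9, -0.2]
opening: 0.304
gripper_force: 14.9
```

Run:
```python
from h import *
im,K,Tc=frame("wrist"); cv2.imwrite("pics/w4.png",im)
plan([(.458,-.294,.096,29)])
```

```text
at [ 0.459 -0.299  0.368] 29.2 grasp z 0.197 q6 0.48
 to (0.458, -0.294, 0.096, 29) : [0.001, -0.005, 0.101] turn 0 rows>= 2
```

View pics/w4.png

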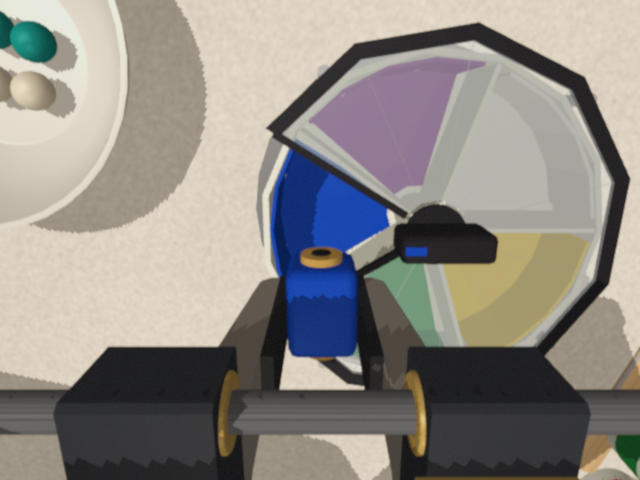

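Request:
{"fn": "drive_tool", "kwargs": {
  "hand": [1, 1, 1, 1, 1],
  "linear": [
    [0.001, -0.005, 0.02],
    [0.001, -0.005, 0.05],
    [0.001, -0.005, 0.08],
    [0.001, -0.005, 0.101],
    [0.001, -0.005, 0.101]
  ],
  "turn": [0, 0, 0, 0, 0]
}}

```text
time_s: 17.27
tool_pos: [0.4572, -0.2889, 0.2652]
tool_rot: [-0.001, 0.967, 0.256, -0.001]
ft_force: [-0.3, -0.1, -0.4]
opening: 0.303
gripper_force: 14.9
```

Request:
{"fn": "drive_tool", "kwargs": {
  "hand": [0.5, 0.5, 0.5, 0.5],
  "linear": [
    [0, 0, 0],
    [0, 0, 0],
    [0, 0, 0],
    [0, 0, -0.03]
  ],
  "turn": [0, 0, 0, 0]
}}

```text
time_s: 17.77
tool_pos: [0.456, -0.2891, 0.2958]
tool_rot: [-0.001, 0.967, 0.254, -0.001]
ft_force: [-0.1, 0.5, -0.3]
opening: 0.502
gripper_force: 0.0
```

Request:
{"fn": "drive_tool", "kwargs": {
  "hand": [0.5, 0.5, 0.3, 0.3],
  "linear": [
    [0, 0, -0.04],
    [0, 0, -0.09],
    [0, 0, -0.12],
    [0, 0, -0.12]
  ],
  "turn": [0, 0, 0, 0]
}}

```text
time_s: 18.27
tool_pos: [0.4571, -0.2898, 0.4196]
tool_rot: [0.002, 0.967, 0.254, 0.002]
ft_force: [0.7, -0.5, 0.1]
opening: 0.688
gripper_force: 0.0
```

Run:
```python
from h import *
im,K,Tc=frame("wrist"); cv2.imwrite("pics/w5.png",im)
plan([(.4975,-.3645,.2,119),(.4975,-.3645,.106,119)])
```

```text
at [ 0.457 -0.29   0.418] 29.4 grasp z 0.247 q6 0.49
 to (0.4975, -0.3645, 0.2, 119) : [-0.001, 0.043, 0.023] turn -45 rows>= 5
 to (0.4975, -0.3645, 0.2, 119) : [-0.03, 0.03, 0.024] turn -45 rows>= 5
 to (0.4975, -0.3645, 0.106, 119) : [0.0, -0.0, 0.094] turn 0 rows>= 2
```

View pics/w5.png

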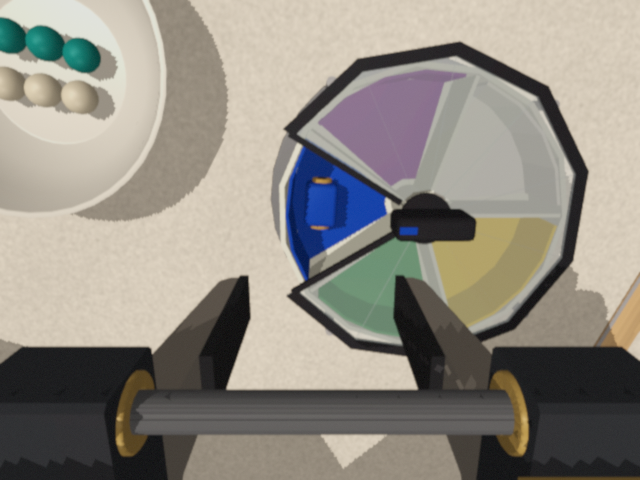

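Request:
{"fn": "drive_tool", "kwargs": {
  "hand": [0.3, 0.3, 0.3, 0.3, 0.3],
  "linear": [
    [0, 0.008, 0],
    [0, 0.016, 0.006],
    [0, 0.025, 0.012],
    [0, 0.034, 0.018],
    [-0.001, 0.043, 0.023]
  ],
  "turn": [-9, -18, -27, -36, -45]
}}

```text
time_s: 18.95
tool_pos: [0.4766, -0.3274, 0.3915]
tool_rot: [-0.001, 0.795, 0.607, -0.0]
ft_force: [-0.5, -0.6, 0.3]
opening: 0.698
gripper_force: 0.0
```

Request:
{"fn": "drive_tool", "kwargs": {
  "hand": [0.3, 0.3, 0.3, 0.3, 0.3],
  "linear": [
    [-0.006, 0.006, 0.005],
    [-0.012, 0.012, 0.01],
    [-0.018, 0.018, 0.015],
    [-0.024, 0.024, 0.02],
    [-0.03, 0.03, 0.024]
  ],
  "turn": [-9, -18, -27, -36, -45]
}}

```text
time_s: 19.58
tool_pos: [0.4973, -0.3643, 0.3674]
tool_rot: [-0.002, 0.502, 0.865, 0.0]
ft_force: [0.5, -0.2, -0.1]
opening: 0.702
gripper_force: 0.0
```

Request:
{"fn": "drive_tool", "kwargs": {
  "hand": [0.3, 0.3, 0.3, 0.3, 0.3],
  "linear": [
    [0, 0, 0.02],
    [0, 0, 0.05],
    [0, 0, 0.08],
    [0, 0, 0.094],
    [0, 0, 0.094]
  ],
  "turn": [0, 0, 0, 0, 0]
}}

```text
time_s: 20.2
tool_pos: [0.4973, -0.364, 0.2741]
tool_rot: [-0.001, 0.504, 0.864, 0.0]
ft_force: [0.4, 0.4, 0.2]
opening: 0.7
gripper_force: 0.0
```

Request:
{"fn": "drive_tool", "kwargs": {
  "hand": [1, 1, 1, 1, 1],
  "linear": [
    [0, 0, 0],
    [0, 0, 0],
    [0, 0, 0],
    [0, 0, 0],
    [0, 0, 0]
  ],
  "turn": [0, 0, 0, 0, 0],
  "newtons": 25
}}

```text
time_s: 20.82
tool_pos: [0.4986, -0.364, 0.2759]
tool_rot: [0.001, 0.505, 0.863, 0.001]
ft_force: [-0.2, 0.8, 3.3]
opening: 0.195
gripper_force: 25.0
```

Request:
{"fn": "drive_tool", "kwargs": {
  "hand": [1, 1, 1, 1, 1],
  "linear": [
    [0, 0, 0],
    [0, 0, 0],
    [0, 0, 0],
    [0, 0, 0],
    [0, 0, 0]
  ],
  "turn": [0, 6, 14, 24, 32]
}}

```text
time_s: 21.45
tool_pos: [0.4973, -0.3643, 0.2759]
tool_rot: [-0.001, 0.724, 0.689, -0.0]
ft_force: [-5.0, 0.7, 4.9]
opening: 0.189
gripper_force: 25.0
```

Request:
{"fn": "drive_tool", "kwargs": {
  "hand": [1, 1, 1, 1, 1],
  "linear": [
    [0, 0, 0],
    [0, 0, 0],
    [0, 0, 0],
    [0, 0, 0],
    [0, 0, 0]
  ],
  "turn": [9, 19, 29, 40, 40]
}}

```text
time_s: 22.08
tool_pos: [0.4958, -0.3638, 0.2758]
tool_rot: [-0.002, 0.916, 0.401, -0.002]
ft_force: [-12.8, 4.3, 12.0]
opening: 0.191
gripper_force: 25.0
```

Request:
{"fn": "drive_tool", "kwargs": {
  "hand": [0.5, 0.5, 0.5, 0.5, 1],
  "linear": [
    [0, 0, 0],
    [0, 0, 0],
    [0, 0, 0],
    [0, 0, 0],
    [0, 0, 0]
  ],
  "turn": [0, 0, 0, 0, 0]
}}

```text
time_s: 22.7
tool_pos: [0.4978, -0.3644, 0.2756]
tool_rot: [-0.0, 0.916, 0.402, -0.0]
ft_force: [-0.2, -0.7, 0.2]
opening: 0.416
gripper_force: 0.0
```

Request:
{"fn": "drive_tool", "kwargs": {
  "hand": [1, 1, 1, 1, 1],
  "linear": [
    [0, 0, 0],
    [0, 0, 0],
    [0, 0, 0],
    [0, 0, 0],
    [0, 0, 0]
  ],
  "turn": [0, 0, 0, 0, 0]
}}

```text
time_s: 23.32
tool_pos: [0.4964, -0.3631, 0.2755]
tool_rot: [-0.002, 0.916, 0.402, -0.001]
ft_force: [-8.1, 6.4, 7.0]
opening: 0.194
gripper_force: 25.0
```

Request:
{"fn": "drive_tool", "kwargs": {
  "hand": [1, 1, 1, 1, 1],
  "linear": [
    [0, 0, 0],
    [0, 0, 0],
    [0, 0, 0],
    [0, 0, 0],
    [0, 0, 0]
  ],
  "turn": [4, 12, 20, 28, 36]
}}

```text
time_s: 23.95
tool_pos: [0.496, -0.3623, 0.2754]
tool_rot: [-0.003, 0.995, 0.097, -0.003]
ft_force: [-9.7, 13.7, 13.9]
opening: 0.194
gripper_force: 25.0
```

Request:
{"fn": "drive_tool", "kwargs": {
  "hand": [1, 1, 1, 1, 1],
  "linear": [
    [0, 0, 0],
    [0, 0, 0],
    [0, 0, 0],
    [0, 0, 0],
    [0, 0, 0]
  ],
  "turn": [9, 18, 28, 36, 36]
}}

```text
time_s: 24.58
tool_pos: [0.4962, -0.3613, 0.2754]
tool_rot: [-0.003, 0.977, -0.214, -0.004]
ft_force: [-7.4, 19.4, 13.8]
opening: 0.197
gripper_force: 25.0
```

Request:
{"fn": "drive_tool", "kwargs": {
  "hand": [0.3, 0.3, 0.3, 0.3, 0.3],
  "linear": [
    [0, 0, 0],
    [0, 0, 0],
    [0, 0, 0],
    [0, 0, -0.05],
    [0, 0, -0.1]
  ],
  "turn": [0, 0, 0, 0, 0]
}}

```text
time_s: 25.2
tool_pos: [0.4976, -0.3645, 0.3763]
tool_rot: [-0.0, 0.977, -0.213, -0.001]
ft_force: [-0.9, -0.7, -0.1]
opening: 0.694
gripper_force: 0.0
```

Request:
{"fn": "drive_tool", "kwargs": {
  "hand": [0.3, 0.3, 0.3],
  "linear": [
    [0, 0, -0.03],
    [0, 0, -0.03],
    [0, 0, -0.03]
  ],
  "turn": [0, 0, 0]
}}

```text
time_s: 25.58
tool_pos: [0.4974, -0.3643, 0.4046]
tool_rot: [-0.0, 0.977, -0.213, -0.001]
ft_force: [0.5, 0.0, 0.2]
opening: 0.699
gripper_force: 0.0
```

Run:
```python
from h import *
im,K,Tc=frame("wrist"); cv2.imwrite("pics/w6.png",im)
plan([(.46,-.05,.24,50),(.511,.25,.235,177),(.511,.364,.235,177)])
```

```text
at [ 0.497 -0.364  0.404] -24.6 grasp z 0.233 q6 1.37
 to (0.46, -0.05, 0.24, 50) : [-0.082, -0.135, -0.003] turn -37 rows>= 4
 to (0.46, -0.05, 0.24, 50) : [0.015, -0.158, -0.004] turn -37 rows>= 4
 to (0.511, 0.25, 0.235, 177) : [0.087, -0.052, 0.002] turn -43 rows>= 5
 to (0.511, 0.25, 0.235, 177) : [0.099, 0.021, 0.002] turn -43 rows>= 5
 to (0.511, 0.25, 0.235, 177) : [0.058, 0.084, 0.001] turn -43 rows>= 5
 to (0.511, 0.364, 0.235, 177) : [0.003, 0.113, 0.0] turn 1 rows>= 2
```

View pics/w6.png

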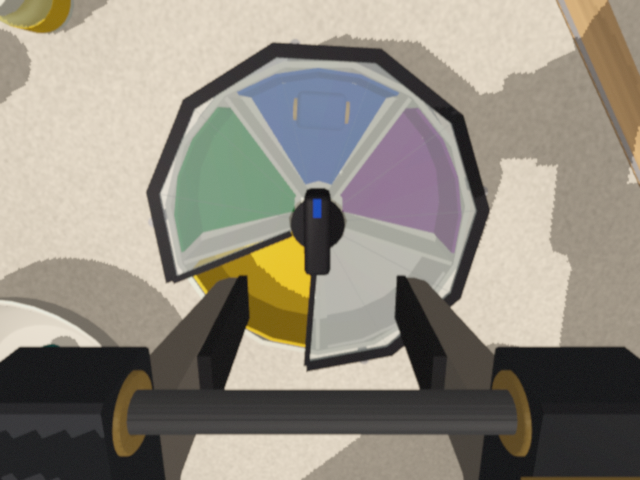

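Run:
```python
from h import *
plan([(.46,-.10,.24,-14),(.505,.16,.24,-3),(.511,.364,.235,-3)])
```

```text
at [ 0.497 -0.364  0.404] -24.6 grasp z 0.233 q6 1.37
 to (0.46, -0.1, 0.24, -14) : [-0.144, -0.225, -0.007] turn -11 rows>= 5
 to (0.505, 0.16, 0.24, -3) : [-0.017, -0.263, 0.0] turn -11 rows>= 5
 to (0.511, 0.364, 0.235, -3) : [-0.003, -0.204, 0.005] turn 0 rows>= 4
```

Request:
{"fn": "drive_tool", "kwargs": {
  "hand": [0.2, 0.2, 0.2, 0.2, 0.2],
  "linear": [
    [-0.024, -0.038, 0],
    [-0.054, -0.085, 0],
    [-0.086, -0.135, 0],
    [-0.117, -0.183, 0],
    [-0.144, -0.225, -0.007]
  ],
  "turn": [-2, -5, -7, -9, -11]
}}

```text
time_s: 26.25
tool_pos: [0.4592, -0.098, 0.4109]
tool_rot: [-0.0, 0.993, -0.118, -0.002]
ft_force: [0.8, 0.8, 1.2]
opening: 0.802
gripper_force: 0.0
```

Request:
{"fn": "drive_tool", "kwargs": {
  "hand": [0.2, 0.2, 0.2, 0.2, 0.2],
  "linear": [
    [-0.003, -0.05, 0],
    [-0.006, -0.1, 0],
    [-0.01, -0.155, 0],
    [-0.014, -0.21, 0],
    [-0.017, -0.263, 0]
  ],
  "turn": [-2, -5, -7, -9, -11]
}}

```text
time_s: 26.88
tool_pos: [0.5052, 0.1616, 0.4112]
tool_rot: [0.0, 1.0, -0.022, -0.001]
ft_force: [1.8, -0.5, 0.7]
opening: 0.798
gripper_force: 0.0
```

Request:
{"fn": "drive_tool", "kwargs": {
  "hand": [0.2, 0.2, 0.2, 0.2, 0.2],
  "linear": [
    [-0.001, -0.05, 0],
    [-0.002, -0.1, 0],
    [-0.003, -0.15, 0.003],
    [-0.003, -0.19, 0.005],
    [-0.003, -0.204, 0.005]
  ],
  "turn": [0, 0, 0, 0, 0]
}}

```text
time_s: 27.5
tool_pos: [0.5112, 0.3654, 0.4056]
tool_rot: [0.001, 1.0, -0.021, -0.001]
ft_force: [-0.2, -0.2, 0.1]
opening: 0.8
gripper_force: 0.0
```

Run:
```python
from h import *
im,o=beads("wrist"); print(*o,sep="\n"); plan([])
```

```text
('red', 0.403, 0.38, 0.029, 0.048, 'long axis', 169)
('red', 0.611, 0.369, 0.038, 0.028, 'long axis', 23)
('yellow', 0.512, 0.365, 0.028, 0.045, 'long axis', 177)
at [0.511 0.366 0.406] -2.5 grasp z 0.235 q6 2.23
```

Request:
{"fn": "drive_tool", "kwargs": {
  "hand": [0.35, 0.35, 0.35, 0.35, 0.35],
  "linear": [
    [0, 0, 0.05],
    [0, 0, 0.11],
    [0, 0, 0.165],
    [0, 0, 0.2],
    [0, 0, 0.212]
  ],
  "turn": [0, 0, 0, 0, 0]
}}

```text
time_s: 28.18
tool_pos: [0.5109, 0.3618, 0.1932]
tool_rot: [0.002, 1.0, -0.023, -0.002]
ft_force: [-0.8, 0.5, 0.3]
opening: 0.653
gripper_force: 0.0
```

Request:
{"fn": "drive_tool", "kwargs": {
  "hand": [1, 1, 1, 1, 1],
  "linear": [
    [0, 0, 0],
    [0, 0, 0],
    [0, 0, 0],
    [0, 0, 0],
    [0, 0, 0]
  ],
  "turn": [0, 0, 0, 0, 0],
  "newtons": 15
}}

```text
time_s: 28.8
tool_pos: [0.5121, 0.364, 0.197]
tool_rot: [-0.001, 1.0, -0.022, 0.001]
ft_force: [-0.3, -0.9, 6.3]
opening: 0.307
gripper_force: 15.0
```

Request:
{"fn": "drive_tool", "kwargs": {
  "hand": [1, 1, 1, 1, 1],
  "linear": [
    [0, 0, 0],
    [0, 0, 0],
    [0, 0, -0.05],
    [0, 0, -0.11],
    [0, 0, -0.17]
  ],
  "turn": [0, 0, 0, 0, 0]
}}

```text
time_s: 29.42
tool_pos: [0.5114, 0.3636, 0.3678]
tool_rot: [-0.0, 1.0, -0.022, 0.0]
ft_force: [0.4, 0.5, -0.5]
opening: 0.305
gripper_force: 15.0
```

Run:
```python
from h import *
plan([(.505,.16,.2,8),(.46,-.08,.2,20),(.458,-.290,.2,29),(.458,-.290,.096,29)])
```

```text
at [0.511 0.364 0.368] -2.6 grasp z 0.197 q6 2.23
 to (0.505, 0.16, 0.2, 8) : [0.003, 0.204, -0.003] turn -11 rows>= 4
 to (0.46, -0.08, 0.2, 20) : [-0.08, 0.23, -0.0] turn -12 rows>= 4
 to (0.458, -0.29, 0.2, 29) : [-0.075, 0.197, -0.0] turn -9 rows>= 4
 to (0.458, -0.29, 0.096, 29) : [-0.0, -0.001, 0.104] turn 0 rows>= 2
```

Request:
{"fn": "drive_tool", "kwargs": {
  "hand": [1, 1, 1, 1, 1],
  "linear": [
    [0, 0.03, -0.003],
    [0, 0.075, -0.003],
    [0.001, 0.12, -0.003],
    [0.002, 0.165, -0.003],
    [0.003, 0.204, -0.003]
  ],
  "turn": [-2, -4, -6, -9, -11]
}}

```text
time_s: 30.05
tool_pos: [0.5051, 0.1583, 0.3692]
tool_rot: [-0.0, 0.997, 0.074, 0.0]
ft_force: [0.8, -0.0, -0.9]
opening: 0.305
gripper_force: 15.0
```

Request:
{"fn": "drive_tool", "kwargs": {
  "hand": [1, 1, 1, 1, 1],
  "linear": [
    [-0.016, 0.046, 0],
    [-0.032, 0.092, 0],
    [-0.048, 0.138, 0],
    [-0.064, 0.184, 0],
    [-0.08, 0.23, 0]
  ],
  "turn": [-2, -5, -7, -10, -12]
}}

```text
time_s: 30.68
tool_pos: [0.4595, -0.0808, 0.3692]
tool_rot: [0.0, 0.984, 0.178, 0.001]
ft_force: [0.4, -1.0, -0.2]
opening: 0.301
gripper_force: 15.0
```

Request:
{"fn": "drive_tool", "kwargs": {
  "hand": [1, 1, 1, 1, 1],
  "linear": [
    [-0.018, 0.048, 0],
    [-0.037, 0.097, 0],
    [-0.055, 0.145, 0],
    [-0.07, 0.185, 0],
    [-0.075, 0.197, 0]
  ],
  "turn": [-2, -4, -6, -8, -9]
}}

```text
time_s: 31.3
tool_pos: [0.4583, -0.2925, 0.3691]
tool_rot: [0.001, 0.967, 0.253, 0.0]
ft_force: [0.3, 0.1, 0.2]
opening: 0.302
gripper_force: 15.0
```

Request:
{"fn": "drive_tool", "kwargs": {
  "hand": [1, 1, 1, 1, 1],
  "linear": [
    [0, 0, 0.02],
    [0, 0, 0.05],
    [0, 0, 0.08],
    [0, 0, 0.104],
    [0, 0, 0.104]
  ],
  "turn": [0, 0, 0, 0, 0]
}}

```text
time_s: 31.92
tool_pos: [0.458, -0.2898, 0.2636]
tool_rot: [-0.001, 0.967, 0.254, -0.001]
ft_force: [0.3, 0.3, 0.1]
opening: 0.302
gripper_force: 15.0
```

Request:
{"fn": "drive_tool", "kwargs": {
  "hand": [0.5, 0.5, 0.5, 0.5],
  "linear": [
    [0, 0, 0],
    [0, 0, 0],
    [0, 0, 0],
    [0, 0, -0.03]
  ],
  "turn": [0, 0, 0, 0]
}}

```text
time_s: 32.42
tool_pos: [0.4579, -0.2898, 0.2939]
tool_rot: [-0.001, 0.967, 0.254, -0.001]
ft_force: [1.0, 0.4, 0.1]
opening: 0.5
gripper_force: 0.0
```

Request:
{"fn": "drive_tool", "kwargs": {
  "hand": [0.5, 0.5, 0.3, 0.3],
  "linear": [
    [0, 0, -0.04],
    [0, 0, -0.09],
    [0, 0, -0.12],
    [0, 0, -0.12]
  ],
  "turn": [0, 0, 0, 0]
}}

```text
time_s: 32.92
tool_pos: [0.4591, -0.2906, 0.4175]
tool_rot: [0.002, 0.967, 0.254, 0.002]
ft_force: [0.3, 1.3, -0.3]
opening: 0.691
gripper_force: 0.0
```

Run:
```python
from h import *
im,K,Tc=frame("wrist"); cv2.imwrite("pics/w7.png",im)
im,o=beads("top"); print(*o,sep="\n")
plan([(.436,-.06,.235,0),(.40,.20,.235,-12),(.403,.28,.235,-18)])
```

```text
('red', 0.128, 0.696, 0.014, 0.047, 'long axis', 96)
('red', 0.392, 0.273, 0.028, 0.037, 'long axis', 158)
('red', 0.399, 0.382, 0.027, 0.038, 'long axis', 171)
('red', 0.609, 0.37, 0.04, 0.026, 'long axis', 25)
at [ 0.458 -0.29   0.414] 29.4 grasp z 0.243 q6 0.49
 to (0.436, -0.06, 0.235, 0) : [0.094, -0.211, 0.008] turn 29 rows>= 4
 to (0.4, 0.2, 0.235, -12) : [-0.035, -0.26, 0.0] turn 12 rows>= 5
 to (0.403, 0.28, 0.235, -18) : [-0.013, -0.079, 0.0] turn 6 rows>= 2
```

View pics/w7.png

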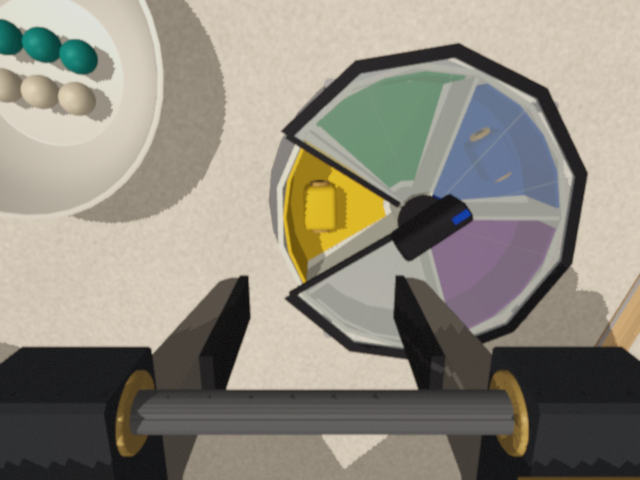

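Run:
```python
from h import *
plan([(.436,-.06,.235,0),(.396,.272,.16,-23),(.396,.272,.024,-23)])
im,K,Tc=frame("top"); hsv=cv2.cvtColor(im,cv2.COLOR_BGR2HSV).astype(float)
# rim edge search along world rays
g=cv2.GaussianBlur(hsv[:,:,1],(0,0),1)
c0=np.array([.436,-.035])
for it in range(3):
    P=[]
    for a in np.radians(np.arange(0,360,6)):
        rr=np.arange(.105,.132,.001); u=np.array([np.cos(a),np.sin(a)])
        v=[cv2.getRectSubPix(g.astype(np.float32),(1,1),tuple(map(float,proj([*(c0+r*u),.064],K,Tc))))[0,0] for r in rr]
        P.append(c0+rr[np.argmax(np.gradient(v))]*u)
    w=np.array(P); A=np.c_[2*w,np.ones(len(w))]
    for k in range(4):
        s=np.linalg.lstsq(A,(w**2).sum(1),rcond=None)[0]; c=s[:2]; R0=np.sqrt(s[2]+c@c)
        e=abs(np.linalg.norm(w-c,axis=1)-R0); keep=e<max(np.percentile(e,85),.002); w=w[keep]; A=A[keep]
    c0=c; print(c,R0,len(w))
for b in [(347,296),(360,291),(372,287),(354,311),(366,306),(377,300)]: print(ray(b,K,Tc,.022)-c0)
```

```text
at [ 0.458 -0.29   0.414] 29.4 grasp z 0.243 q6 0.49
 to (0.436, -0.06, 0.235, 0) : [0.094, -0.211, 0.008] turn 29 rows>= 4
 to (0.396, 0.272, 0.16, -23) : [-0.019, -0.166, 0.038] turn 12 rows>= 3
 to (0.396, 0.272, 0.16, -23) : [-0.053, -0.159, 0.037] turn 12 rows>= 3
 to (0.396, 0.272, 0.024, -23) : [-0.0, 0.0, 0.136] turn -1 rows>= 3
[ 0.44100415 -0.03395457] 0.11864437808554777 50
[ 0.44132089 -0.03365226] 0.1185113042809262 49
[ 0.44131274 -0.03360566] 0.11852181243231649 50
[0.00836087 0.03561972]
[0.01807642 0.00408671]
[ 0.02564215 -0.02503524]
[-0.02741172  0.02193438]
[-0.01770224 -0.00707548]
[-0.00547303 -0.03409405]
```

Request:
{"fn": "drive_tool", "kwargs": {
  "hand": [0.3, 0.3, 0.3, 0.3, 0.3],
  "linear": [
    [0.015, -0.035, 0.003],
    [0.038, -0.085, 0.005],
    [0.06, -0.135, 0.008],
    [0.08, -0.18, 0.008],
    [0.094, -0.211, 0.008]
  ],
  "turn": [5, 12, 18, 24, 29]
}}

```text
time_s: 33.7
tool_pos: [0.4358, -0.0585, 0.4052]
tool_rot: [-0.0, 1.0, 0.003, -0.001]
ft_force: [1.1, -1.0, 0.5]
opening: 0.701
gripper_force: 0.0
```

Request:
{"fn": "drive_tool", "kwargs": {
  "hand": [0.35, 0.35, 0.35, 0.35],
  "linear": [
    [-0.005, -0.042, 0],
    [-0.01, -0.084, 0.01],
    [-0.015, -0.126, 0.024],
    [-0.019, -0.166, 0.038]
  ],
  "turn": [3, 6, 9, 12]
}}

```text
time_s: 34.2
tool_pos: [0.4157, 0.1068, 0.3671]
tool_rot: [0.0, 0.995, -0.102, -0.001]
ft_force: [0.5, 0.1, -0.4]
opening: 0.65
gripper_force: 0.0
```

Request:
{"fn": "drive_tool", "kwargs": {
  "hand": [0.35, 0.35, 0.35, 0.35, 0.35],
  "linear": [
    [-0.014, -0.042, 0.01],
    [-0.028, -0.084, 0.02],
    [-0.042, -0.126, 0.03],
    [-0.053, -0.159, 0.037],
    [-0.053, -0.159, 0.037]
  ],
  "turn": [3, 6, 9, 11, 11]
}}

```text
time_s: 34.83
tool_pos: [0.3956, 0.2732, 0.3298]
tool_rot: [0.001, 0.981, -0.194, -0.001]
ft_force: [-0.0, -0.8, -1.2]
opening: 0.648
gripper_force: 0.0
```

Run:
```python
from h import *
im,o=beads("wrist"); print(*o,sep="\n"); plan([(.396,.272,.024,-23)])
```

```text
('red', 0.402, 0.377, 0.035, 0.043, 'long axis', 169)
('red', 0.395, 0.272, 0.028, 0.042, 'long axis', 158)
('yellow', 0.194, 0.198, 0.025, 0.085, 'long axis', 170)
('yellow', 0.305, 0.466, 0.025, 0.084, 'long axis', 145)
at [0.396 0.272 0.33 ] -22.4 grasp z 0.159 q6 2.56
 to (0.396, 0.272, 0.024, -23) : [0.0, 0.0, 0.135] turn 1 rows>= 3
```

Request:
{"fn": "drive_tool", "kwargs": {
  "hand": [0.35, 0.35, 0.35, 0.35],
  "linear": [
    [0, 0, 0.05],
    [0, 0, 0.1],
    [0, 0, 0.135],
    [0, 0, 0.135]
  ],
  "turn": [0, 0, 0, 0]
}}

```text
time_s: 35.38
tool_pos: [0.3955, 0.2701, 0.1946]
tool_rot: [0.002, 0.981, -0.196, -0.002]
ft_force: [0.9, 0.3, -0.5]
opening: 0.652
gripper_force: 0.0
```

Request:
{"fn": "drive_tool", "kwargs": {
  "hand": [1, 1, 1, 1, 1],
  "linear": [
    [0, 0, 0],
    [0, 0, 0],
    [0, 0, 0],
    [0, 0, 0],
    [0, 0, 0]
  ],
  "turn": [0, 0, 0, 0, 0],
  "newtons": 15
}}

```text
time_s: 36.0
tool_pos: [0.3968, 0.2722, 0.1977]
tool_rot: [-0.001, 0.981, -0.196, 0.001]
ft_force: [-0.1, -2.5, 9.3]
opening: 0.301
gripper_force: 15.0
```

Request:
{"fn": "drive_tool", "kwargs": {
  "hand": [1, 1, 1, 1, 1],
  "linear": [
    [0, 0, 0],
    [0, 0, -0.02],
    [0, 0, -0.06],
    [0, 0, -0.11],
    [0, 0, -0.125]
  ],
  "turn": [0, 0, 0, 0, 0]
}}

```text
time_s: 36.62
tool_pos: [0.3971, 0.2724, 0.3247]
tool_rot: [-0.002, 0.981, -0.196, 0.002]
ft_force: [0.6, 0.2, -0.4]
opening: 0.304
gripper_force: 15.0
```

Run:
```python
from h import *
plan([(.382,-.049,.15,0),(.382,-.049,.052,0),(.382,-.049,.15,0),(.40,.379,.15,-10),(.40,.379,.024,-10)])
```

```text
at [0.397 0.272 0.325] -22.6 grasp z 0.154 q6 2.56
 to (0.382, -0.049, 0.15, 0) : [0.055, 0.151, 0.002] turn -11 rows>= 3
 to (0.382, -0.049, 0.15, 0) : [0.024, 0.159, 0.002] turn -11 rows>= 3
 to (0.382, -0.049, 0.052, 0) : [0.0, 0.0, 0.098] turn -1 rows>= 2
 to (0.382, -0.049, 0.15, 0) : [0.0, 0.0, -0.098] turn 0 rows>= 2
 to (0.4, 0.379, 0.15, -10) : [0.011, -0.214, -0.0] turn 5 rows>= 4
 to (0.4, 0.379, 0.15, -10) : [-0.008, -0.214, -0.0] turn 5 rows>= 4
 to (0.4, 0.379, 0.024, -10) : [0.0, 0.0, 0.126] turn 0 rows>= 3
```

Request:
{"fn": "drive_tool", "kwargs": {
  "hand": [1, 1, 1, 1],
  "linear": [
    [0.014, 0.038, 0],
    [0.028, 0.076, 0],
    [0.042, 0.114, 0],
    [0.055, 0.151, 0.002]
  ],
  "turn": [-3, -6, -9, -11]
}}

```text
time_s: 37.12
tool_pos: [0.3888, 0.1102, 0.3192]
tool_rot: [0.0, 0.995, -0.1, -0.0]
ft_force: [0.6, -0.2, -1.4]
opening: 0.304
gripper_force: 15.0
```

Request:
{"fn": "drive_tool", "kwargs": {
  "hand": [1, 1, 1, 1, 1],
  "linear": [
    [0.006, 0.04, 0],
    [0.012, 0.08, 0],
    [0.018, 0.12, 0],
    [0.024, 0.159, 0.002],
    [0.024, 0.159, 0.002]
  ],
  "turn": [-3, -6, -9, -12, -12]
}}

```text
time_s: 37.75
tool_pos: [0.3804, -0.0508, 0.3171]
tool_rot: [0.0, 1.0, 0.002, -0.001]
ft_force: [0.1, 0.4, -0.4]
opening: 0.306
gripper_force: 15.0
```

Request:
{"fn": "drive_tool", "kwargs": {
  "hand": [1, 1, 1, 1, 1],
  "linear": [
    [0, 0, 0.02],
    [0, 0, 0.05],
    [0, 0, 0.08],
    [0, 0, 0.098],
    [0, 0, 0.098]
  ],
  "turn": [0, 0, 0, 0, 0]
}}

```text
time_s: 38.38
tool_pos: [0.3806, -0.0484, 0.2187]
tool_rot: [-0.0, 1.0, 0.004, -0.001]
ft_force: [0.4, -0.0, -0.5]
opening: 0.304
gripper_force: 15.0
```

Request:
{"fn": "drive_tool", "kwargs": {
  "hand": [0.5, 0.5, 0.5, 0.5, 0.4],
  "linear": [
    [0, 0, 0],
    [0, 0, 0],
    [0, 0, 0],
    [0, 0, -0.04],
    [0, 0, -0.098]
  ],
  "turn": [0, 0, 0, 0, 0]
}}

```text
time_s: 39.0
tool_pos: [0.3802, -0.0491, 0.3182]
tool_rot: [-0.0, 1.0, 0.004, -0.002]
ft_force: [1.0, -0.6, 0.9]
opening: 0.584
gripper_force: 0.0
```

Request:
{"fn": "drive_tool", "kwargs": {
  "hand": [0.35, 0.35, 0.35, 0.35, 0.35],
  "linear": [
    [0.003, -0.05, 0],
    [0.006, -0.1, 0],
    [0.008, -0.15, 0],
    [0.01, -0.195, 0],
    [0.011, -0.214, 0]
  ],
  "turn": [1, 2, 3, 4, 5]
}}

```text
time_s: 39.62
tool_pos: [0.3902, 0.1669, 0.3181]
tool_rot: [-0.0, 0.999, -0.039, 0.0]
ft_force: [0.5, -1.0, -0.3]
opening: 0.653
gripper_force: 0.0
```

Request:
{"fn": "drive_tool", "kwargs": {
  "hand": [0.35, 0.35, 0.35, 0.35, 0.35],
  "linear": [
    [-0.002, -0.05, 0],
    [-0.004, -0.1, 0],
    [-0.006, -0.15, 0],
    [-0.008, -0.195, 0],
    [-0.008, -0.214, 0]
  ],
  "turn": [1, 2, 3, 4, 5]
}}

```text
time_s: 40.25
tool_pos: [0.3992, 0.381, 0.318]
tool_rot: [-0.0, 0.997, -0.083, 0.0]
ft_force: [-0.6, 0.7, 0.2]
opening: 0.649
gripper_force: 0.0
```

Run:
```python
from h import *
im,o=beads("wrist"); print(*o,sep="\n"); plan([(.40,.379,.024,-10)])
im,o=beads("top"); print(*o,sep="\n")
```

```text
('red', 0.401, 0.38, 0.028, 0.042, 'long axis', 168)
('yellow', 0.231, 0.268, 0.081, 0.024, 'long axis', 2)
('yellow', 0.277, 0.543, 0.024, 0.081, 'long axis', 158)
at [0.4   0.382 0.318] -9.6 grasp z 0.147 q6 2.5
 to (0.4, 0.379, 0.024, -10) : [0.001, 0.003, 0.123] turn 0 rows>= 2
('red', 0.263, -0.651, 0.011, 0.043, 'long axis', 168)
('red', 0.383, -0.05, 0.038, 0.029, 'long axis', 0)
('red', 0.609, 0.369, 0.04, 0.027, 'long axis', 25)
('red', 0.702, -0.114, 0.046, 0.015, 'long axis', 49)
```

Request:
{"fn": "drive_tool", "kwargs": {
  "hand": [0.35, 0.35, 0.35, 0.35],
  "linear": [
    [0.001, 0.002, 0.05],
    [0.001, 0.002, 0.1],
    [0.001, 0.002, 0.122],
    [0.001, 0.002, 0.122]
  ],
  "turn": [0, 1, 1, 1]
}}

```text
time_s: 40.85
tool_pos: [0.3995, 0.3752, 0.1944]
tool_rot: [0.001, 0.996, -0.092, -0.001]
ft_force: [-0.4, -0.3, -0.4]
opening: 0.648
gripper_force: 0.0
```

Request:
{"fn": "drive_tool", "kwargs": {
  "hand": [1, 1, 1, 1, 1],
  "linear": [
    [0, 0, 0],
    [0, 0, 0],
    [0, 0, 0],
    [0, 0, 0],
    [0, 0, 0]
  ],
  "turn": [0, 0, 0, 0, 0],
  "newtons": 15
}}

```text
time_s: 41.48
tool_pos: [0.4003, 0.377, 0.1965]
tool_rot: [-0.0, 0.996, -0.092, 0.0]
ft_force: [-1.1, -1.3, 8.0]
opening: 0.302
gripper_force: 15.0
```

Request:
{"fn": "drive_tool", "kwargs": {
  "hand": [1, 1, 1, 1, 1],
  "linear": [
    [0, 0, 0],
    [0, 0, -0.02],
    [0, 0, -0.06],
    [0, 0, -0.11],
    [0, 0, -0.125]
  ],
  "turn": [0, 0, 0, 0, 0]
}}

```text
time_s: 42.1
tool_pos: [0.4006, 0.3773, 0.3237]
tool_rot: [-0.002, 0.996, -0.092, 0.002]
ft_force: [0.4, 0.1, -0.5]
opening: 0.304
gripper_force: 15.0
```

Run:
```python
from h import *
plan([(.500,-.024,.15,0),(.500,-.024,.054,0),(.500,-.024,.15,0),(.56,.28,.15,75),(.610,.369,.15,114)])
```

```text
at [0.401 0.377 0.324] -10.6 grasp z 0.153 q6 2.51
 to (0.5, -0.024, 0.15, 0) : [0.086, 0.188, 0.001] turn -5 rows>= 4
 to (0.5, -0.024, 0.15, 0) : [0.069, 0.195, 0.002] turn -5 rows>= 4
 to (0.5, -0.024, 0.054, 0) : [-0.0, -0.0, 0.096] turn -1 rows>= 2
 to (0.5, -0.024, 0.15, 0) : [-0.0, -0.0, -0.096] turn 0 rows>= 2
 to (0.56, 0.28, 0.15, 75) : [0.031, -0.152, -0.0] turn -37 rows>= 4
 to (0.56, 0.28, 0.15, 75) : [0.116, -0.102, -0.0] turn -37 rows>= 4
 to (0.61, 0.369, 0.15, 114) : [0.099, 0.024, -0.0] turn -40 rows>= 4
```

Request:
{"fn": "drive_tool", "kwargs": {
  "hand": [1, 1, 1, 1, 1],
  "linear": [
    [0.015, 0.035, 0],
    [0.034, 0.075, 0],
    [0.054, 0.118, 0],
    [0.072, 0.158, 0],
    [0.086, 0.188, 0]
  ],
  "turn": [-1, -2, -3, -4, -5]
}}

```text
time_s: 42.72
tool_pos: [0.4499, 0.1744, 0.3199]
tool_rot: [0.0, 0.999, -0.049, -0.001]
ft_force: [0.2, -0.9, -0.5]
opening: 0.301
gripper_force: 15.0
```

Request:
{"fn": "drive_tool", "kwargs": {
  "hand": [1, 1, 1, 1, 1],
  "linear": [
    [0.017, 0.048, 0],
    [0.034, 0.096, 0],
    [0.052, 0.146, 0],
    [0.066, 0.185, 0],
    [0.069, 0.195, 0]
  ],
  "turn": [-1, -2, -3, -4, -6]
}}

```text
time_s: 43.35
tool_pos: [0.5, -0.0268, 0.3199]
tool_rot: [0.0, 1.0, 0.003, -0.0]
ft_force: [-0.5, 0.1, 0.2]
opening: 0.303
gripper_force: 15.0
```

Request:
{"fn": "drive_tool", "kwargs": {
  "hand": [1, 1, 1, 1, 1],
  "linear": [
    [0, 0, 0.02],
    [0, 0, 0.05],
    [0, 0, 0.08],
    [0, 0, 0.099],
    [0, 0, 0.099]
  ],
  "turn": [0, 0, 0, 0, 0]
}}

```text
time_s: 43.98
tool_pos: [0.4988, -0.0246, 0.2199]
tool_rot: [-0.0, 1.0, 0.004, -0.002]
ft_force: [-0.0, -0.2, -0.3]
opening: 0.301
gripper_force: 15.0
```

Request:
{"fn": "drive_tool", "kwargs": {
  "hand": [0.5, 0.5, 0.5, 0.5, 0.4],
  "linear": [
    [0, 0, 0],
    [0, 0, 0],
    [0, 0, 0],
    [0, 0, -0.04],
    [0, 0, -0.098]
  ],
  "turn": [0, 0, 0, 0, 0]
}}

```text
time_s: 44.6
tool_pos: [0.4993, -0.0246, 0.32]
tool_rot: [-0.0, 1.0, 0.004, -0.001]
ft_force: [0.7, -0.8, 0.7]
opening: 0.583
gripper_force: 0.0
```

Request:
{"fn": "drive_tool", "kwargs": {
  "hand": [0.1, 0.1, 0.1, 0.1, 0.1],
  "linear": [
    [0.006, -0.03, 0],
    [0.012, -0.06, 0],
    [0.018, -0.09, 0],
    [0.025, -0.125, 0],
    [0.031, -0.152, 0]
  ],
  "turn": [-7, -15, -22, -30, -37]
}}

```text
time_s: 45.22
tool_pos: [0.5298, 0.1289, 0.3202]
tool_rot: [0.0, 0.946, 0.323, 0.0]
ft_force: [0.4, 0.0, -0.3]
opening: 0.899
gripper_force: 0.0
```

Request:
{"fn": "drive_tool", "kwargs": {
  "hand": [0.1, 0.1, 0.1, 0.1, 0.1],
  "linear": [
    [0.023, -0.02, 0],
    [0.046, -0.04, 0],
    [0.07, -0.06, 0],
    [0.093, -0.082, 0],
    [0.116, -0.102, 0]
  ],
  "turn": [-7, -15, -22, -30, -37]
}}

```text
time_s: 45.85
tool_pos: [0.5599, 0.2801, 0.3201]
tool_rot: [0.0, 0.795, 0.607, 0.0]
ft_force: [0.2, -1.1, 0.2]
opening: 0.904
gripper_force: 0.0
```

Request:
{"fn": "drive_tool", "kwargs": {
  "hand": [0.1, 0.1, 0.1, 0.1, 0.1],
  "linear": [
    [0.02, 0.005, 0],
    [0.04, 0.01, 0],
    [0.06, 0.015, 0],
    [0.08, 0.02, 0],
    [0.099, 0.024, 0]
  ],
  "turn": [-8, -16, -24, -32, -40]
}}

```text
time_s: 46.48
tool_pos: [0.6098, 0.3686, 0.3201]
tool_rot: [0.0, 0.54, 0.842, 0.0]
ft_force: [0.6, -0.2, 0.1]
opening: 0.905
gripper_force: 0.0
```

Run:
```python
from h import *
im,o=beads("top"); print(*o,sep="\n")
im,o=beads("wrist"); print(*o,sep="\n"); plan([(.610,.369,.024,114)])
```

```text
('red', 0.128, 0.695, 0.015, 0.05, 'long axis', 98)
('red', 0.262, -0.651, 0.011, 0.04, 'long axis', 168)
('red', 0.487, -0.026, 0.034, 0.026, 'long axis', 5)
('red', 0.611, 0.365, 0.038, 0.019, 'long axis', 19)
('red', 0.702, -0.113, 0.041, 0.013, 'long axis', 52)
('yellow', 0.372, 0.721, 0.011, 0.045, 'long axis', 93)
('red', 0.61, 0.37, 0.038, 0.033, 'long axis', 23)
at [0.61  0.369 0.32 ] 114.6 grasp z 0.149 q6 0.11
 to (0.61, 0.369, 0.024, 114) : [-0.0, -0.0, 0.125] turn 1 rows>= 2
```

Request:
{"fn": "drive_tool", "kwargs": {
  "hand": [0.1, 0.1, 0.1, 0.1],
  "linear": [
    [0, 0, 0.05],
    [0, 0, 0.1],
    [0, 0, 0.124],
    [0, 0, 0.124]
  ],
  "turn": [0, 0, 0, 0]
}}

```text
time_s: 47.08
tool_pos: [0.6091, 0.3674, 0.1946]
tool_rot: [-0.001, 0.542, 0.84, -0.001]
ft_force: [-0.1, 0.3, -0.2]
opening: 0.9
gripper_force: 0.0
```

Request:
{"fn": "drive_tool", "kwargs": {
  "hand": [1, 1, 1, 1, 1],
  "linear": [
    [0, 0, 0],
    [0, 0, 0],
    [0, 0, 0],
    [0, 0, 0],
    [0, 0, 0]
  ],
  "turn": [0, 0, 0, 0, 0],
  "newtons": 15
}}

```text
time_s: 47.7
tool_pos: [0.6097, 0.3681, 0.1963]
tool_rot: [0.0, 0.541, 0.841, 0.0]
ft_force: [-0.3, -0.8, 4.3]
opening: 0.479
gripper_force: 15.0
```

Request:
{"fn": "drive_tool", "kwargs": {
  "hand": [1, 1, 1, 1, 1],
  "linear": [
    [0, 0, 0],
    [0, 0, -0.02],
    [0, 0, -0.06],
    [0, 0, -0.11],
    [0, 0, -0.125]
  ],
  "turn": [0, 0, 0, 0, 0]
}}

```text
time_s: 48.32
tool_pos: [0.6104, 0.3685, 0.3255]
tool_rot: [0.001, 0.541, 0.841, 0.003]
ft_force: [0.8, 0.9, -0.2]
opening: 0.475
gripper_force: 15.0
```

Run:
```python
from h import *
plan([(.56,.28,.15,106),(.47,.0,.15,95),(.443,-.102,.15,90),(.443,-.102,.056,90)])
```

```text
at [0.61  0.369 0.325] 114.4 grasp z 0.154 q6 0.11
 to (0.56, 0.28, 0.15, 106) : [-0.06, -0.082, 0.004] turn 8 rows>= 2
 to (0.47, 0.0, 0.15, 95) : [-0.121, -0.083, 0.0] turn 6 rows>= 3
 to (0.47, 0.0, 0.15, 95) : [-0.13, -0.07, 0.0] turn 6 rows>= 3
 to (0.443, -0.102, 0.15, 90) : [-0.1, -0.035, 0.0] turn 4 rows>= 2
 to (0.443, -0.102, 0.056, 90) : [0.0, 0.0, 0.094] turn 0 rows>= 2
```

Request:
{"fn": "drive_tool", "kwargs": {
  "hand": [1, 1, 1],
  "linear": [
    [-0.02, -0.028, 0],
    [-0.042, -0.058, 0.003],
    [-0.06, -0.082, 0.004]
  ],
  "turn": [3, 6, 8]
}}

```text
time_s: 48.7
tool_pos: [0.5585, 0.2782, 0.3163]
tool_rot: [-0.0, 0.599, 0.801, -0.001]
ft_force: [0.2, 0.1, -0.4]
opening: 0.478
gripper_force: 15.0
```

Request:
{"fn": "drive_tool", "kwargs": {
  "hand": [1, 1, 1],
  "linear": [
    [-0.04, -0.028, 0],
    [-0.08, -0.056, 0],
    [-0.121, -0.083, 0]
  ],
  "turn": [2, 4, 6]
}}

```text
time_s: 49.08
tool_pos: [0.5133, 0.1386, 0.3166]
tool_rot: [-0.0, 0.64, 0.768, -0.0]
ft_force: [0.2, -1.0, -0.1]
opening: 0.479
gripper_force: 15.0
```

Request:
{"fn": "drive_tool", "kwargs": {
  "hand": [1, 1, 1],
  "linear": [
    [-0.043, -0.023, 0],
    [-0.086, -0.047, 0],
    [-0.13, -0.07, 0]
  ],
  "turn": [2, 4, 6]
}}

```text
time_s: 49.45
tool_pos: [0.468, -0.0019, 0.3167]
tool_rot: [-0.0, 0.68, 0.734, -0.0]
ft_force: [-0.1, -0.9, -1.0]
opening: 0.475
gripper_force: 15.0
```

Request:
{"fn": "drive_tool", "kwargs": {
  "hand": [1, 1, 1, 1],
  "linear": [
    [-0.04, -0.014, 0],
    [-0.075, -0.026, 0],
    [-0.1, -0.035, 0],
    [-0.1, -0.035, 0]
  ],
  "turn": [2, 4, 4, 4]
}}

```text
time_s: 49.95
tool_pos: [0.4412, -0.1041, 0.3167]
tool_rot: [-0.0, 0.705, 0.709, -0.0]
ft_force: [-0.1, -0.3, -0.4]
opening: 0.476
gripper_force: 15.0
```

Request:
{"fn": "drive_tool", "kwargs": {
  "hand": [1, 1, 1, 1, 1],
  "linear": [
    [0, 0, 0.02],
    [0, 0, 0.05],
    [0, 0, 0.08],
    [0, 0, 0.094],
    [0, 0, 0.094]
  ],
  "turn": [0, 0, 0, 0, 0]
}}

```text
time_s: 50.58
tool_pos: [0.4417, -0.1024, 0.2221]
tool_rot: [-0.001, 0.704, 0.71, -0.0]
ft_force: [0.6, 0.2, -0.1]
opening: 0.476
gripper_force: 15.0
```

Request:
{"fn": "drive_tool", "kwargs": {
  "hand": [0.35, 0.35, 0.35, 0.35, 0.35],
  "linear": [
    [0, 0, 0],
    [0, 0, 0],
    [0, 0, 0],
    [0, 0, -0.04],
    [0, 0, -0.095]
  ],
  "turn": [0, 0, 0, 0, 0]
}}

```text
time_s: 51.2
tool_pos: [0.4413, -0.1029, 0.3181]
tool_rot: [-0.001, 0.705, 0.71, -0.001]
ft_force: [0.6, 0.3, 0.3]
opening: 0.649
gripper_force: 0.0
```

Request:
{"fn": "drive_tool", "kwargs": {
  "hand": [0.3, 0.3, 0.3, 0.3],
  "linear": [
    [0, 0, -0.04],
    [0, 0, -0.08],
    [0, 0, -0.13],
    [0, 0, -0.14]
  ],
  "turn": [0, 0, 0, 0]
}}

```text
time_s: 51.7
tool_pos: [0.4423, -0.1032, 0.4612]
tool_rot: [0.003, 0.704, 0.71, 0.002]
ft_force: [0.2, 0.8, -0.3]
opening: 0.699
gripper_force: 0.0
```

Run:
```python
from h import *
im,o=beads("top"); print(*o,sep="\n"); cv2.imwrite("pics/t8.png",cv2.resize(im[120:365,270:450],None,fx=3,fy=3,interpolation=2)[:600])
im,K,Tc=frame("wrist"); cv2.imwrite("pics/w8.png",im)
im,o=beads("wrist",z=.03); print(*o,sep="\n")
plan([(.60,.05,.30,90)])
```

```text
('red', 0.127, 0.696, 0.015, 0.052, 'long axis', 98)
('red', 0.383, -0.05, 0.04, 0.029, 'long axis', 0)
('red', 0.443, -0.093, 0.026, 0.04, 'long axis', 175)
('red', 0.488, -0.026, 0.037, 0.028, 'long axis', 2)
('red', 0.697, -0.121, 0.057, 0.034, 'long axis', 70)
('red', 0.443, -0.093, 0.037, 0.03, 'long axis', 0)
('red', 0.384, -0.049, 0.04, 0.028, 'long axis', 0)
('red', 0.489, -0.025, 0.038, 0.027, 'long axis', 3)
('yellow', 0.725, -0.213, 0.055, 0.043, 'long axis', 57)
at [ 0.442 -0.103  0.457] 90.4 grasp z 0.286 q6 -0.24
 to (0.6, 0.05, 0.3, 90) : [0.152, 0.16, -0.014] turn 0 rows>= 4
```

Run:
```python
from h import *
plan([(.66,.078,.27,90)])
```

```text
at [ 0.442 -0.103  0.457] 90.4 grasp z 0.286 q6 -0.24
 to (0.66, 0.078, 0.27, 90) : [0.179, 0.22, 0.016] turn 0 rows>= 5
```

Request:
{"fn": "drive_tool", "kwargs": {
  "hand": [0.3, 0.3, 0.3, 0.3, 0.3],
  "linear": [
    [0.036, 0.044, 0],
    [0.073, 0.09, 0],
    [0.11, 0.135, 0],
    [0.145, 0.178, 0.01],
    [0.179, 0.22, 0.016]
  ],
  "turn": [0, 0, 0, 0, 0]
}}

```text
time_s: 52.48
tool_pos: [0.6613, 0.079, 0.4385]
tool_rot: [-0.001, 0.704, 0.71, -0.002]
ft_force: [0.1, -0.1, 0.6]
opening: 0.699
gripper_force: 0.0
```

Request:
{"fn": "drive_tool", "kwargs": {
  "hand": [0.3, 0.3],
  "linear": [
    [0, 0, 0],
    [0, 0, 0]
  ],
  "turn": [0, 0]
}}

```text
time_s: 52.72
tool_pos: [0.6599, 0.0774, 0.4395]
tool_rot: [-0.001, 0.704, 0.71, -0.002]
ft_force: [-0.8, -0.2, -1.0]
opening: 0.7
gripper_force: 0.0
```

Run:
```python
from h import *
im,K,Tc=frame("wrist"); cv2.imwrite("pics/w9.png",im)
print(bot.boxes_of("stirrer_tip","wrist")[:2],bot.boxes_of("holder_in","wrist")[:2]); plan([])
```

```text
[{'at': [336.8, 216.4], 'confidence': 0.65}] [{'at': [478.5, 204.0], 'confidence': 0.81}, {'at': [333.5, 182.9], 'confidence': 0.57}]
at [0.66  0.077 0.442] 90.4 grasp z 0.271 q6 0.11
```

View pics/w9.png

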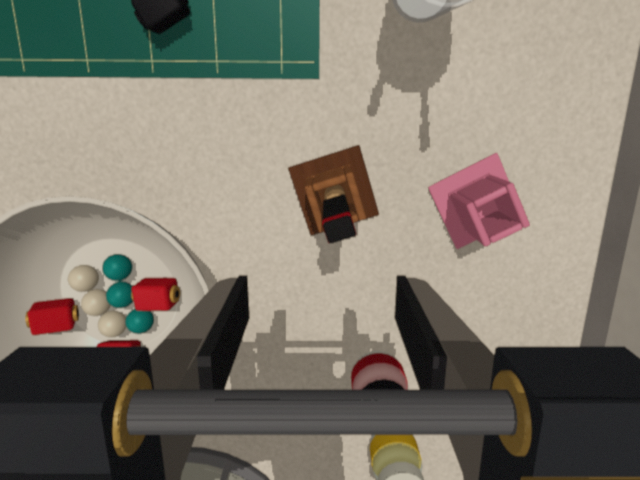

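Run:
```python
from h import *
im,K,Tc=frame("wrist")
print("top",ray((339,231),K,Tc,.147),"band/handle edges",[ray(p,K,Tc,.147) for p in [(325,242),(355,236),(322,216),(349,211)]])
b=[ray(p,K,Tc,.004) for p in [(289,167),(360,146),(378,213),(308,236)]]
print("board",b,"c",np.mean(b,0),"ang",[np.degrees(np.arctan2(*(b[1]-b[0])[::-1])),np.degrees(np.arctan2(*(b[2]-b[3])[::-1]))])
print("holder rim",[ray(p,K,Tc,.060) for p in [(307,185),(355,173)]])
c=im[130:260,270:400]; cv2.imwrite("pics/h9.png",cv2.resize(c,None,fx=4.5,fy=4.5,interpolation=2))
```

```text
top [0.67147761 0.07723337] band/handle edges [array([0.66208789, 0.06939669]), array([0.68238016, 0.07378564]), array([0.65992999, 0.08757495]), array([0.67789767, 0.0911174 ])]
board [array([0.6272454 , 0.10225467]), array([0.69653943, 0.12300276]), array([0.71689334, 0.05633707]), array([0.64576812, 0.0315353 ])] c [0.67161157 0.07828245] ang [np.float64(16.66880361590661), np.float64(19.223953346203647)]
holder rim [array([0.64689608, 0.09385953]), array([0.68801839, 0.10446828])]
```

View pics/h9.png

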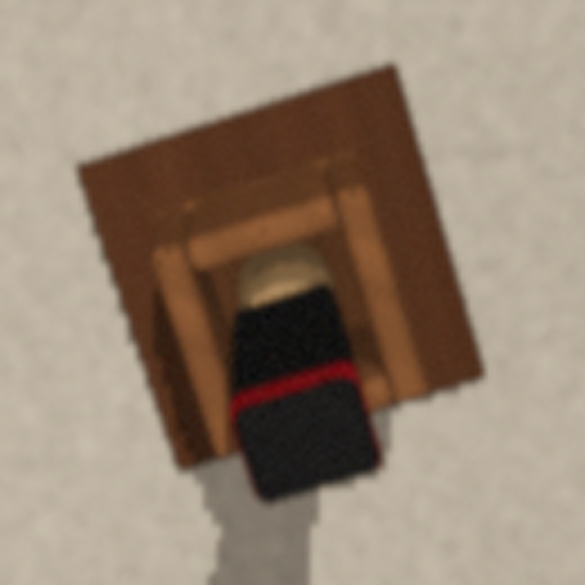

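Request:
{"fn": "drive_tool", "kwargs": {
  "hand": [0.3, 0.3, 0.3, 0.3, 0.3],
  "linear": [
    [0.001, 0.011, 0.01],
    [0.001, 0.011, 0.05],
    [0.001, 0.011, 0.1],
    [0.001, 0.011, 0.15],
    [0.001, 0.011, 0.179]
  ],
  "turn": [-9, -17, -17, -17, -17]
}}

```text
time_s: 53.55
tool_pos: [0.6703, 0.0779, 0.2607]
tool_rot: [-0.001, 0.592, 0.806, -0.001]
ft_force: [-0.6, 0.3, 0.5]
opening: 0.701
gripper_force: 0.0
```

Request:
{"fn": "drive_tool", "kwargs": {
  "hand": [0.3, 0.8, 1, 1, 1],
  "linear": [
    [0, 0, 0],
    [0, 0, 0],
    [0, 0, 0],
    [0, 0, 0],
    [0, 0, 0]
  ],
  "turn": [0, 0, 0, 0, 0],
  "newtons": 40
}}

```text
time_s: 54.18
tool_pos: [0.6716, 0.0788, 0.2634]
tool_rot: [0.0, 0.592, 0.806, 0.0]
ft_force: [0.1, 0.3, 0.6]
opening: 0.286
gripper_force: 0.0
```

Request:
{"fn": "drive_tool", "kwargs": {
  "hand": [1, 1, 1, 1, 1],
  "linear": [
    [0, 0, 0],
    [0, 0, 0],
    [0, 0, 0],
    [0, 0, 0],
    [0, 0, 0]
  ],
  "turn": [0, 0, 0, 0, 0]
}}

```text
time_s: 54.8
tool_pos: [0.6715, 0.0788, 0.263]
tool_rot: [0.0, 0.592, 0.806, 0.0]
ft_force: [-1.8, -0.5, 4.9]
opening: 0.214
gripper_force: 40.0
```

Run:
```python
from h import *
s=bot.state(); print(s["opening"],s["gripper_force"],s["ft_force"])
plan([(.671,.078,.195,107.4),(.470,.021,.195,107.4),(.470,.021,.099,107.4)])
```

```text
0.21415197818930445 40.0000923871994 [-1.82916456 -0.50250585  4.86986415]
at [0.672 0.079 0.263] 107.4 grasp z 0.092 q6 -0.19
 to (0.671, 0.078, 0.195, 107.4) : [-0.001, -0.001, -0.103] turn 0 rows>= 2
 to (0.47, 0.021, 0.195, 107.4) : [0.006, -0.209, -0.0] turn 0 rows>= 4
 to (0.47, 0.021, 0.099, 107.4) : [0.0, 0.0, 0.096] turn 0 rows>= 2
```

Request:
{"fn": "drive_tool", "kwargs": {
  "hand": [1, 1, 1, 1, 1],
  "linear": [
    [0, 0, -0.015],
    [0, 0, -0.04],
    [0, 0, -0.07],
    [0, 0, -0.1],
    [0, 0, -0.103]
  ],
  "turn": [0, 0, 0, 0, 0]
}}

```text
time_s: 55.42
tool_pos: [0.6721, 0.0788, 0.3685]
tool_rot: [0.002, 0.592, 0.806, 0.002]
ft_force: [-0.0, -0.3, -0.8]
opening: 0.213
gripper_force: 40.0
```

Request:
{"fn": "drive_tool", "kwargs": {
  "hand": [1, 1, 1, 1, 1],
  "linear": [
    [0.001, -0.04, 0],
    [0.003, -0.09, 0],
    [0.004, -0.14, 0],
    [0.005, -0.19, 0],
    [0.006, -0.21, 0]
  ],
  "turn": [0, 0, 0, 0, 0]
}}

```text
time_s: 56.05
tool_pos: [0.4663, 0.021, 0.3645]
tool_rot: [-0.001, 0.592, 0.806, -0.001]
ft_force: [0.4, 0.8, -0.6]
opening: 0.219
gripper_force: 40.0
```

Run:
```python
from h import *
im,o=beads("top",z=.02); cv2.imwrite("pics/t10.png",im); print(*o[:6],sep="\n")
im,K,Tc=frame("wrist"); cv2.imwrite("pics/w10.png",im)
s=bot.state();print(s["opening"]);plan([(.470,.021,.099,107.4)])
# rounds: teal in wrist
hsv=cv2.cvtColor(im,cv2.COLOR_BGR2HSV); m=cv2.inRange(hsv,(80,100,40),(98,255,255))
for c in cv2.findContours(m,0,2)[0]:
    if cv2.contourArea(c)>150: (x,y),r=cv2.minEnclosingCircle(c); print("teal",(ray((x,y),K,Tc,.02)-[.44,-.034]).round(3),round(r))
```

```text
('red', 0.126, 0.696, 0.016, 0.049, 'long axis', 95)
('red', 0.262, -0.652, 0.011, 0.04, 'long axis', 168)
0.2179632509752812
at [0.467 0.021 0.365] 107.4 grasp z 0.194 q6 -0.26
 to (0.47, 0.021, 0.099, 107.4) : [-0.001, 0.003, 0.095] turn 0 rows>= 2
teal [0.011 0.007] 16
teal [0.012 0.037] 16
teal [0.142 0.244] 46
teal [0.092 0.235] 30
teal [0.113 0.226] 125
```

Request:
{"fn": "drive_tool", "kwargs": {
  "hand": [1, 1, 1, 1, 1],
  "linear": [
    [0, 0.007, 0.01],
    [0, 0.007, 0.04],
    [0, 0.007, 0.07],
    [0, 0.007, 0.09],
    [0, 0.007, 0.095]
  ],
  "turn": [0, 0, 0, 0, 0]
}}

```text
time_s: 56.78
tool_pos: [0.4767, 0.024, 0.2686]
tool_rot: [-0.001, 0.592, 0.806, -0.001]
ft_force: [-0.7, 0.1, -0.4]
opening: 0.216
gripper_force: 40.0
```

Request:
{"fn": "drive_tool", "kwargs": {
  "hand": [1, 1],
  "linear": [
    [0, 0, 0],
    [0, 0, 0]
  ],
  "turn": [0, 0]
}}

```text
time_s: 57.02
tool_pos: [0.4767, 0.0238, 0.2712]
tool_rot: [0.001, 0.592, 0.806, 0.0]
ft_force: [-1.5, -0.2, -0.4]
opening: 0.214
gripper_force: 40.0
```

Run:
```python
from h import *
s=bot.state(); p,y,_=pose(); print(p,y,s["ft_force"],s["opening"])
a=np.radians(107.4); ex=np.array([np.cos(a),np.sin(a)]); ey=np.array([np.sin(a),-np.cos(a)])
C=np.array([.44,-.034]); pt=lambda t:C+.032*np.array([np.cos(np.radians(t)),np.sin(np.radians(t))])
d=pt(61)-p[:2]; print("in",(d@ex).round(3),(d@ey).round(3))
for q in range(4):
    o=pt(61+90*q); print([[round(float((pt(61+90*q+18*k)-o)@e),3) for e in (ex,ey)]+[0] for k in range(1,6)])
```

```text
[0.47666956 0.02376928 0.27123994] 107.44164253518906 [-1.52421788 -0.19543253 -0.37560358] 0.21427653512785058
in -0.022 -0.029
[[0.006, -0.008, 0], [0.009, -0.017, 0], [0.01, -0.027, 0], [0.007, -0.037, 0], [0.001, -0.045, 0]]
[[-0.008, -0.006, 0], [-0.017, -0.009, 0], [-0.027, -0.01, 0], [-0.037, -0.007, 0], [-0.045, -0.001, 0]]
[[-0.006, 0.008, 0], [-0.009, 0.017, 0], [-0.01, 0.027, 0], [-0.007, 0.037, 0], [-0.001, 0.045, 0]]
[[0.008, 0.006, 0], [0.017, 0.009, 0], [0.027, 0.01, 0], [0.037, 0.007, 0], [0.045, 0.001, 0]]
```

Request:
{"fn": "drive_tool", "kwargs": {
  "hand": [1, 1, 1, 1, 1],
  "linear": [
    [-0.004, -0.005, 0],
    [-0.009, -0.011, 0],
    [-0.014, -0.017, 0],
    [-0.018, -0.023, 0],
    [-0.022, -0.028, 0]
  ],
  "turn": [0, 0, 0, 0, 0]
}}

```text
time_s: 57.65
tool_pos: [0.4555, -0.0062, 0.2707]
tool_rot: [0.0, 0.592, 0.806, -0.0]
ft_force: [-0.2, 0.2, 0.0]
opening: 0.218
gripper_force: 40.0
```

Request:
{"fn": "drive_tool", "kwargs": {
  "hand": [1, 1, 1, 1, 1],
  "linear": [
    [0.006, -0.008, 0],
    [0.009, -0.017, 0],
    [0.01, -0.027, 0],
    [0.007, -0.037, 0],
    [0.001, -0.045, 0]
  ],
  "turn": [0, 0, 0, 0, 0]
}}

```text
time_s: 58.28
tool_pos: [0.4121, -0.0186, 0.2708]
tool_rot: [0.0, 0.592, 0.806, 0.0]
ft_force: [-0.1, 0.4, -0.5]
opening: 0.218
gripper_force: 40.0
```

Request:
{"fn": "drive_tool", "kwargs": {
  "hand": [1, 1, 1, 1, 1],
  "linear": [
    [-0.008, -0.006, 0],
    [-0.017, -0.009, 0],
    [-0.027, -0.01, 0],
    [-0.037, -0.007, 0],
    [-0.045, -0.001, 0]
  ],
  "turn": [0, 0, 0, 0, 0]
}}

```text
time_s: 58.9
tool_pos: [0.4258, -0.0622, 0.2707]
tool_rot: [0.0, 0.592, 0.806, 0.0]
ft_force: [-0.4, 0.4, -0.6]
opening: 0.217
gripper_force: 40.0
```

Request:
{"fn": "drive_tool", "kwargs": {
  "hand": [1, 1, 1, 1, 1],
  "linear": [
    [-0.006, 0.008, 0],
    [-0.009, 0.017, 0],
    [-0.01, 0.027, 0],
    [-0.007, 0.037, 0],
    [-0.001, 0.045, 0]
  ],
  "turn": [0, 0, 0, 0, 0]
}}

```text
time_s: 59.52
tool_pos: [0.469, -0.0483, 0.2707]
tool_rot: [0.0, 0.592, 0.806, 0.0]
ft_force: [0.6, 0.3, 0.1]
opening: 0.214
gripper_force: 40.0
```

Request:
{"fn": "drive_tool", "kwargs": {
  "hand": [1, 1, 1, 1, 1],
  "linear": [
    [0.008, 0.006, 0],
    [0.017, 0.009, 0],
    [0.027, 0.01, 0],
    [0.037, 0.007, 0],
    [0.045, 0.001, 0]
  ],
  "turn": [0, 0, 0, 0, 0]
}}

```text
time_s: 60.15
tool_pos: [0.4552, -0.0051, 0.2707]
tool_rot: [-0.0, 0.592, 0.806, -0.0]
ft_force: [-0.2, -0.2, -0.8]
opening: 0.216
gripper_force: 40.0
```

Run:
```python
from h import *
s=bot.state(); p,y,_=pose(); print(p,y,s["ft_force"],s["wrist_torque"],s["opening"])
im,K,Tc=frame("wrist"); cv2.imwrite("pics/w11.png",im)
hsv=cv2.cvtColor(im,cv2.COLOR_BGR2HSV); m=cv2.inRange(hsv,(80,100,40),(98,255,255))
for c in cv2.findContours(m,0,2)[0]:
    if cv2.contourArea(c)>150: (x,y),r=cv2.minEnclosingCircle(c); print("teal",(ray((x,y),K,Tc,.02)-[.44,-.034]).round(3),round(r))
```

```text
[ 0.45522799 -0.00512623  0.27067551] 107.454438375045 [-0.2125215  -0.18016201 -0.80088759] [-0.04588544 -0.08589189 -0.02940088] 0.2158703914614586
teal [-0.003  0.05 ] 48
```

View pics/w11.png

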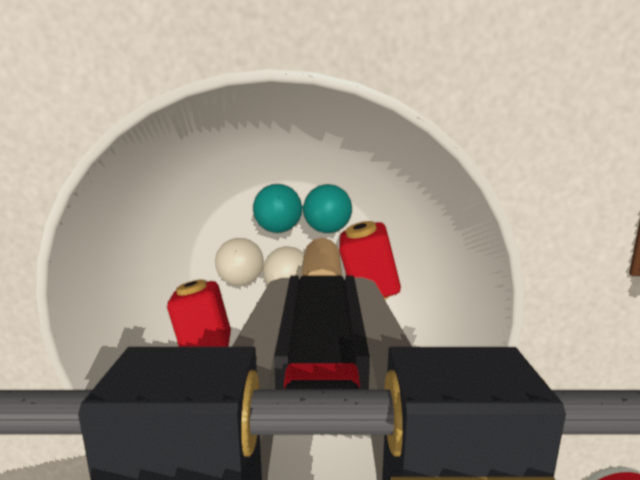

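Request:
{"fn": "drive_tool", "kwargs": {
  "hand": [1, 1, 1, 1, 1],
  "linear": [
    [0.006, -0.008, 0],
    [0.009, -0.017, 0],
    [0.01, -0.027, 0],
    [0.007, -0.037, 0],
    [0.001, -0.045, 0]
  ],
  "turn": [0, 0, 0, 0, 0]
}}

```text
time_s: 60.82
tool_pos: [0.4121, -0.0188, 0.2707]
tool_rot: [0.0, 0.592, 0.806, 0.0]
ft_force: [0.2, -0.1, 0.1]
opening: 0.216
gripper_force: 40.0
```

Request:
{"fn": "drive_tool", "kwargs": {
  "hand": [1, 1, 1, 1, 1],
  "linear": [
    [-0.008, -0.006, 0],
    [-0.017, -0.009, 0],
    [-0.027, -0.01, 0],
    [-0.037, -0.007, 0],
    [-0.045, -0.001, 0]
  ],
  "turn": [0, 0, 0, 0, 0]
}}

```text
time_s: 61.45
tool_pos: [0.4258, -0.0622, 0.2707]
tool_rot: [0.0, 0.592, 0.806, 0.0]
ft_force: [1.3, 0.3, -0.9]
opening: 0.216
gripper_force: 40.0
```

Request:
{"fn": "drive_tool", "kwargs": {
  "hand": [1, 1, 1, 1, 1],
  "linear": [
    [-0.006, 0.008, 0],
    [-0.009, 0.017, 0],
    [-0.01, 0.027, 0],
    [-0.007, 0.037, 0],
    [-0.001, 0.045, 0]
  ],
  "turn": [0, 0, 0, 0, 0]
}}

```text
time_s: 62.08
tool_pos: [0.469, -0.0483, 0.2707]
tool_rot: [-0.0, 0.592, 0.806, 0.0]
ft_force: [-0.1, 0.9, -0.4]
opening: 0.216
gripper_force: 40.0
```

Request:
{"fn": "drive_tool", "kwargs": {
  "hand": [1, 1, 1, 1, 1],
  "linear": [
    [0.008, 0.006, 0],
    [0.017, 0.009, 0],
    [0.027, 0.01, 0],
    [0.037, 0.007, 0],
    [0.045, 0.001, 0]
  ],
  "turn": [0, 0, 0, 0, 0]
}}

```text
time_s: 62.7
tool_pos: [0.4552, -0.0051, 0.2707]
tool_rot: [-0.0, 0.592, 0.806, -0.0]
ft_force: [-1.1, 0.6, -2.4]
opening: 0.214
gripper_force: 40.0
```

Request:
{"fn": "drive_tool", "kwargs": {
  "hand": [1, 1, 1, 1, 1],
  "linear": [
    [0.006, -0.008, 0],
    [0.009, -0.017, 0],
    [0.01, -0.027, 0],
    [0.007, -0.037, 0],
    [0.001, -0.045, 0]
  ],
  "turn": [0, 0, 0, 0, 0]
}}

```text
time_s: 63.32
tool_pos: [0.412, -0.0188, 0.2707]
tool_rot: [-0.0, 0.592, 0.806, -0.0]
ft_force: [0.1, 0.5, 0.2]
opening: 0.216
gripper_force: 40.0
```

Request:
{"fn": "drive_tool", "kwargs": {
  "hand": [1, 1, 1, 1, 1],
  "linear": [
    [-0.008, -0.006, 0],
    [-0.017, -0.009, 0],
    [-0.027, -0.01, 0],
    [-0.037, -0.007, 0],
    [-0.045, -0.001, 0]
  ],
  "turn": [0, 0, 0, 0, 0]
}}

```text
time_s: 63.95
tool_pos: [0.4258, -0.0622, 0.2707]
tool_rot: [0.0, 0.592, 0.806, 0.0]
ft_force: [0.4, 1.4, -1.2]
opening: 0.214
gripper_force: 40.0
```

Request:
{"fn": "drive_tool", "kwargs": {
  "hand": [1, 1, 1, 1, 1],
  "linear": [
    [-0.006, 0.008, 0],
    [-0.009, 0.017, 0],
    [-0.01, 0.027, 0],
    [-0.007, 0.037, 0],
    [-0.001, 0.045, 0]
  ],
  "turn": [0, 0, 0, 0, 0]
}}

```text
time_s: 64.58
tool_pos: [0.469, -0.0483, 0.2707]
tool_rot: [0.0, 0.592, 0.806, 0.0]
ft_force: [-0.0, -0.6, -1.0]
opening: 0.217
gripper_force: 40.0
```

Request:
{"fn": "drive_tool", "kwargs": {
  "hand": [1, 1, 1, 1, 1],
  "linear": [
    [0.008, 0.006, 0],
    [0.017, 0.009, 0],
    [0.027, 0.01, 0],
    [0.037, 0.007, 0],
    [0.045, 0.001, 0]
  ],
  "turn": [0, 0, 0, 0, 0]
}}

```text
time_s: 65.2
tool_pos: [0.4552, -0.0051, 0.2707]
tool_rot: [-0.0, 0.592, 0.806, -0.0]
ft_force: [-0.4, 0.4, 0.3]
opening: 0.215
gripper_force: 40.0
```

Request:
{"fn": "drive_tool", "kwargs": {
  "hand": [1, 1, 1, 1, 1],
  "linear": [
    [0.006, -0.008, 0],
    [0.009, -0.017, 0],
    [0.01, -0.027, 0],
    [0.007, -0.037, 0],
    [0.001, -0.045, 0]
  ],
  "turn": [0, 0, 0, 0, 0]
}}

```text
time_s: 65.82
tool_pos: [0.412, -0.0188, 0.2707]
tool_rot: [-0.0, 0.592, 0.806, -0.0]
ft_force: [0.5, 1.0, -0.7]
opening: 0.214
gripper_force: 40.0
```

Request:
{"fn": "drive_tool", "kwargs": {
  "hand": [1, 1, 1, 1, 1],
  "linear": [
    [-0.008, -0.006, 0],
    [-0.017, -0.009, 0],
    [-0.027, -0.01, 0],
    [-0.037, -0.007, 0],
    [-0.045, -0.001, 0]
  ],
  "turn": [0, 0, 0, 0, 0]
}}

```text
time_s: 66.45
tool_pos: [0.4258, -0.0622, 0.2707]
tool_rot: [0.0, 0.592, 0.806, 0.0]
ft_force: [-1.1, -0.3, -0.3]
opening: 0.218
gripper_force: 40.0
```

Request:
{"fn": "drive_tool", "kwargs": {
  "hand": [1, 1, 1, 1, 1],
  "linear": [
    [-0.006, 0.008, 0],
    [-0.009, 0.017, 0],
    [-0.01, 0.027, 0],
    [-0.007, 0.037, 0],
    [-0.001, 0.045, 0]
  ],
  "turn": [0, 0, 0, 0, 0]
}}

```text
time_s: 67.08
tool_pos: [0.469, -0.0483, 0.2706]
tool_rot: [-0.0, 0.592, 0.806, 0.0]
ft_force: [0.2, -0.0, -0.9]
opening: 0.215
gripper_force: 40.0
```

Request:
{"fn": "drive_tool", "kwargs": {
  "hand": [1, 1, 1, 1, 1],
  "linear": [
    [0.008, 0.006, 0],
    [0.017, 0.009, 0],
    [0.027, 0.01, 0],
    [0.037, 0.007, 0],
    [0.045, 0.001, 0]
  ],
  "turn": [0, 0, 0, 0, 0]
}}

```text
time_s: 67.7
tool_pos: [0.4552, -0.0051, 0.2707]
tool_rot: [-0.0, 0.592, 0.806, -0.0]
ft_force: [0.0, -0.0, -1.0]
opening: 0.213
gripper_force: 40.0
```

Request:
{"fn": "drive_tool", "kwargs": {
  "hand": [1, 1, 1, 1, 1],
  "linear": [
    [0.006, -0.008, 0],
    [0.009, -0.017, 0],
    [0.01, -0.027, 0],
    [0.007, -0.037, 0],
    [0.001, -0.045, 0]
  ],
  "turn": [0, 0, 0, 0, 0]
}}

```text
time_s: 68.32
tool_pos: [0.412, -0.0188, 0.2707]
tool_rot: [-0.0, 0.592, 0.806, -0.0]
ft_force: [0.5, 0.3, -1.5]
opening: 0.217
gripper_force: 40.0
```

Request:
{"fn": "drive_tool", "kwargs": {
  "hand": [1, 1, 1, 1, 1],
  "linear": [
    [-0.008, -0.006, 0],
    [-0.017, -0.009, 0],
    [-0.027, -0.01, 0],
    [-0.037, -0.007, 0],
    [-0.045, -0.001, 0]
  ],
  "turn": [0, 0, 0, 0, 0]
}}

```text
time_s: 68.95
tool_pos: [0.4258, -0.0622, 0.2707]
tool_rot: [0.0, 0.592, 0.806, 0.0]
ft_force: [0.6, -0.4, -0.5]
opening: 0.212
gripper_force: 40.0
```

Request:
{"fn": "drive_tool", "kwargs": {
  "hand": [1, 1, 1, 1, 1],
  "linear": [
    [-0.006, 0.008, 0],
    [-0.009, 0.017, 0],
    [-0.01, 0.027, 0],
    [-0.007, 0.037, 0],
    [-0.001, 0.045, 0]
  ],
  "turn": [0, 0, 0, 0, 0]
}}

```text
time_s: 69.58
tool_pos: [0.469, -0.0483, 0.2706]
tool_rot: [-0.0, 0.592, 0.806, 0.0]
ft_force: [-0.0, 0.4, -1.6]
opening: 0.213
gripper_force: 40.0
```

Request:
{"fn": "drive_tool", "kwargs": {
  "hand": [1, 1, 1, 1, 1],
  "linear": [
    [0.008, 0.006, 0],
    [0.017, 0.009, 0],
    [0.027, 0.01, 0],
    [0.037, 0.007, 0],
    [0.045, 0.001, 0]
  ],
  "turn": [0, 0, 0, 0, 0]
}}

```text
time_s: 70.2
tool_pos: [0.4552, -0.0052, 0.2707]
tool_rot: [-0.0, 0.592, 0.806, -0.0]
ft_force: [-0.4, 0.0, -0.9]
opening: 0.215
gripper_force: 40.0
```

Request:
{"fn": "drive_tool", "kwargs": {
  "hand": [1, 1, 1, 1, 1],
  "linear": [
    [0, 0, -0.02],
    [0, 0, -0.05],
    [0, 0, -0.08],
    [0, 0, -0.1],
    [0, 0, -0.1]
  ],
  "turn": [0, 0, 0, 0, 0]
}}

```text
time_s: 70.82
tool_pos: [0.4558, -0.0056, 0.3718]
tool_rot: [0.001, 0.592, 0.806, 0.001]
ft_force: [0.3, 0.0, -1.5]
opening: 0.215
gripper_force: 40.0
```

Run:
```python
from h import *
s=bot.state(); print(s["ft_force"],s["opening"])
plan([(.6715,.0785,.2,107.4),(.6715,.0785,.092,107.4)])
```

```text
[ 0.26971575  0.01290293 -1.54963086] 0.21518360547533583
at [ 0.456 -0.006  0.372] 107.4 grasp z 0.201 q6 -0.32
 to (0.6715, 0.0785, 0.2, 107.4) : [0.016, 0.231, 0.001] turn 0 rows>= 4
 to (0.6715, 0.0785, 0.092, 107.4) : [-0.0, -0.0, 0.108] turn 0 rows>= 2
```

Request:
{"fn": "drive_tool", "kwargs": {
  "hand": [1, 1, 1, 1, 1],
  "linear": [
    [0.003, 0.045, 0],
    [0.007, 0.1, 0],
    [0.011, 0.155, 0],
    [0.014, 0.205, 0],
    [0.016, 0.231, 0]
  ],
  "turn": [0, 0, 0, 0, 0]
}}

```text
time_s: 71.45
tool_pos: [0.6729, 0.0797, 0.3684]
tool_rot: [-0.001, 0.592, 0.806, -0.0]
ft_force: [0.9, -1.0, -0.3]
opening: 0.215
gripper_force: 40.0
```

Request:
{"fn": "drive_tool", "kwargs": {
  "hand": [1, 1, 1],
  "linear": [
    [0, 0, 0],
    [0, 0, 0],
    [0, 0, 0]
  ],
  "turn": [0, 0, 0]
}}

```text
time_s: 71.82
tool_pos: [0.6705, 0.0783, 0.3704]
tool_rot: [-0.0, 0.592, 0.806, -0.0]
ft_force: [0.1, -0.5, -0.3]
opening: 0.216
gripper_force: 40.0
```

Run:
```python
from h import *
plan([(.6715,.0785,.0925,107.4)])
im,K,Tc=frame("top"); hsv=cv2.cvtColor(im,cv2.COLOR_BGR2HSV)
m=cv2.inRange(hsv,(78,90,40),(100,255,255))
for c in cv2.findContours(m[235:365,300:430],0,2)[0]:
    if cv2.contourArea(c)>25: (x,y),r=cv2.minEnclosingCircle(c); print("teal",(ray((x+300,y+235),K,Tc,.022)-[.441,-.034]).round(3),round(r,1))
print(*[b for b in beads("top")[1] if b[0]=="red"],sep="\n")
for b in bot.boxes_of("round1_c","top")+bot.boxes_of("round4_c","top"): print((ray(b["at"],K,Tc,.022)-[.441,-.034]).round(3),b["confidence"])
im,K,Tc=frame("wrist"); cv2.imwrite("pics/w12.png",im)
for b in bot.boxes_of("round1_c","wrist")+bot.boxes_of("round4_c","wrist"): print("w",(ray(b["at"],K,Tc,.022)-[.441,-.034]).round(3),b["confidence"])
```

```text
at [0.67  0.078 0.37 ] 107.4 grasp z 0.199 q6 -0.19
 to (0.6715, 0.0785, 0.0925, 107.4) : [-0.0, 0.001, 0.107] turn 0 rows>= 2
('red', 0.127, 0.695, 0.015, 0.05, 'long axis', 98)
('red', 0.265, -0.651, 0.011, 0.045, 'long axis', 168)
[ 0.039 -0.29 ] 0.72
w [ 0.04  -0.044] 0.88
w [0.228 0.118] 0.66
w [ 0.056 -0.017] 0.93
```

Request:
{"fn": "drive_tool", "kwargs": {
  "hand": [1, 1, 1, 1, 1],
  "linear": [
    [0, 0.001, 0.02],
    [0, 0.001, 0.04],
    [0, 0.001, 0.06],
    [0, 0.001, 0.08],
    [0, 0.001, 0.095]
  ],
  "turn": [0, 0, 0, 0, 0]
}}

```text
time_s: 72.8
tool_pos: [0.6722, 0.079, 0.2737]
tool_rot: [-0.001, 0.592, 0.806, -0.0]
ft_force: [0.7, 0.3, -0.8]
opening: 0.216
gripper_force: 40.0
```

Request:
{"fn": "drive_tool", "kwargs": {
  "hand": [1, 1, 1],
  "linear": [
    [0, 0, 0.006],
    [0, 0, 0.011],
    [0, 0, 0.011]
  ],
  "turn": [0, 0, 0]
}}

```text
time_s: 73.18
tool_pos: [0.6725, 0.0791, 0.2648]
tool_rot: [0.0, 0.592, 0.806, 0.0]
ft_force: [-0.1, -0.7, -1.0]
opening: 0.216
gripper_force: 40.0
```

Request:
{"fn": "drive_tool", "kwargs": {
  "hand": [0.6, 0.4, 0.3, 0.3, 0.3],
  "linear": [
    [0, 0, 0],
    [0, 0, 0],
    [0, 0, 0],
    [0, 0, 0],
    [0, 0, -0.03]
  ],
  "turn": [0, 0, 0, 0, 0]
}}

```text
time_s: 73.8
tool_pos: [0.6715, 0.0789, 0.2927]
tool_rot: [-0.002, 0.592, 0.806, -0.002]
ft_force: [0.4, 0.1, 0.5]
opening: 0.699
gripper_force: 0.0
```

Request:
{"fn": "drive_tool", "kwargs": {
  "hand": [0.3, 0.3, 0.3, 0.3],
  "linear": [
    [0, 0, -0.04],
    [0, 0, -0.09],
    [0, 0, -0.14],
    [0, 0, -0.15]
  ],
  "turn": [0, 0, 0, 0]
}}

```text
time_s: 74.3
tool_pos: [0.6731, 0.0791, 0.449]
tool_rot: [0.002, 0.592, 0.806, 0.002]
ft_force: [0.1, -0.9, -0.7]
opening: 0.701
gripper_force: 0.0
```

Run:
```python
from h import *
im,K,Tc=frame("wrist"); cv2.imwrite("pics/w13.png",im)
for n in ("stirrer_tip","holder_in"):print(n,[b for b in bot.boxes_of(n,"wrist")[:3]])
hsv=cv2.cvtColor(im,cv2.COLOR_BGR2HSV); m=cv2.inRange(hsv,(0,0,0),(180,255,45))
print("top expected",proj([.6715,.0785,.147],K,Tc))
for c in cv2.findContours(m[100:280,220:460],0,2)[0]:
    if cv2.contourArea(c)>100: r=cv2.minAreaRect(c); print("dark",np.add(r[0],[220,100]),r[1])
plan([(.50,.25,.27,107)])
```

```text
stirrer_tip [{'at': [318.7, 214.2], 'confidence': 0.56}]
holder_in [{'at': [443.7, 240.3], 'confidence': 0.95}, {'at': [311.5, 185.0], 'confidence': 0.75}]
top expected [316.31921109 228.30146666]
dark [318.5 226.5] (19.0, 27.0)
dark [318.  203.5] (15.0, 26.0)
at [0.672 0.079 0.444] 107.4 grasp z 0.273 q6 -0.19
 to (0.5, 0.25, 0.27, 107) : [0.215, -0.113, 0.003] turn 0 rows>= 4
```

Request:
{"fn": "drive_tool", "kwargs": {
  "hand": [0.3, 0.3, 0.3, 0.3, 0.3],
  "linear": [
    [0.043, -0.022, 0],
    [0.09, -0.047, 0],
    [0.135, -0.071, 0],
    [0.18, -0.095, 0],
    [0.215, -0.113, 0]
  ],
  "turn": [0, 0, 0, 0, 0]
}}

```text
time_s: 75.08
tool_pos: [0.4982, 0.2512, 0.4424]
tool_rot: [-0.001, 0.592, 0.806, -0.002]
ft_force: [1.3, -0.3, -0.0]
opening: 0.699
gripper_force: 0.0
```

Run:
```python
from h import *
im,o=beads("top"); cv2.imwrite("pics/t14.png",im); print(*[b for b in o if b[0]=="red"],sep="\n")
im,K,Tc=frame("top"); c0=proj([.441,-.034,.022],K,Tc); hsv=cv2.cvtColor(im,cv2.COLOR_BGR2HSV)
def cir(m,n):
    k=cv2.getStructuringElement(cv2.MORPH_ELLIPSE,(7,7))
    d=cv2.distanceTransform(m,cv2.DIST_L2,5); 
    for i in range(3):
        _,v,_,l=cv2.minMaxLoc(d); 
        if v<2.5: break
        print(n,l,round(v,1),(ray(l,K,Tc,.022)-[.441,-.034]).round(3)); cv2.circle(d,l,7,0,-1)
box=np.zeros(im.shape[:2],np.uint8); cv2.circle(box,tuple(int(v) for v in c0),44,255,-1)
cir(cv2.inRange(hsv,(75,80,30),(100,255,255))&box,"teal")
cir(cv2.inRange(hsv,(10,40,110),(30,140,255))&box,"ivory")
print(hsv[311,354],hsv[306,366])
o0=cv2.imread("pics/top0.png");h0=cv2.cvtColor(o0,cv2.COLOR_BGR2HSV); print("start ivory hsv",h0[311,354],h0[306,366],"bowl",h0[330,365])
cir(cv2.inRange(h0,(10,40,110),(30,140,255))&box,"ivory0"); cir(cv2.inRange(h0,(75,80,30),(100,255,255))&box,"teal0")
```

```text
('red', 0.128, 0.695, 0.014, 0.049, 'long axis', 95)
('red', 0.261, -0.65, 0.011, 0.038, 'long axis', 168)
('red', 0.438, -0.095, 0.021, 0.029, 'long axis', 104)
('red', 0.477, -0.002, 0.022, 0.033, 'long axis', 123)
teal (369, 277) 3.6 [ 0.05 -0.02]
teal (339, 298) 3.6 [0.005 0.055]
teal (343, 314) 2.8 [-0.032  0.049]
[ 16  23 120] [21 23 76]
start ivory hsv [ 23  40 115] [ 22  50 113] bowl [15 33 92]
teal0 (371, 287) 5.0 [ 0.026 -0.022]
teal0 (359, 290) 5.0 [0.021 0.007]
teal0 (347, 296) 4.4 [0.009 0.036]
```

Run:
```python
from h import *
plan([(.45,-.034,.30,107)])
```

```text
at [0.498 0.252 0.443] 107.6 grasp z 0.272 q6 0.16
 to (0.45, -0.034, 0.3, 107) : [-0.129, -0.066, -0.014] turn 0 rows>= 3
 to (0.45, -0.034, 0.3, 107) : [-0.129, -0.066, -0.014] turn 0 rows>= 3
```

Request:
{"fn": "drive_tool", "kwargs": {
  "hand": [0, 0, 0, 0, 0],
  "linear": [
    [-0.04, -0.02, -0.006],
    [-0.09, -0.046, -0.012],
    [-0.14, -0.072, -0.018],
    [-0.19, -0.097, -0.024],
    [-0.24, -0.122, -0.028]
  ],
  "turn": [0, 0, 0, 0, 0]
}}

```text
time_s: 75.8
tool_pos: [0.4552, -0.0174, 0.4715]
tool_rot: [-0.001, 0.592, 0.806, -0.001]
ft_force: [1.4, -0.4, 0.6]
opening: 1.002
gripper_force: 0.0
```

Request:
{"fn": "drive_tool", "kwargs": {
  "hand": [0, 0, 0],
  "linear": [
    [0, 0, 0],
    [0, 0, 0],
    [0, 0, 0]
  ],
  "turn": [0, 0, 0]
}}

```text
time_s: 76.18
tool_pos: [0.456, -0.0144, 0.472]
tool_rot: [-0.001, 0.591, 0.806, -0.0]
ft_force: [-0.2, 0.2, -0.1]
opening: 1.0
gripper_force: 0.0
```

Run:
```python
from h import *
im,o=beads("wrist",z=.03); print(*[(b[0],round(b[1]-.441,3),round(b[2]+.034,3),b[3:5]) for b in o if b[0]=="red"],sep="\n")
im,K,Tc=frame("wrist"); cv2.imwrite("pics/w15.png",im); hsv=cv2.cvtColor(im,cv2.COLOR_BGR2HSV)
for n in ("round1_c","round4_c","red1_c"):
    for b in bot.boxes_of(n,"wrist"):
        p=[int(v) for v in b["at"]]; print(n,p,(ray(b["at"],K,Tc,.022)-[.441,-.034]).round(3),round(b["confidence"],2),hsv[p[1],p[0]])
g=cv2.GaussianBlur(cv2.cvtColor(im,cv2.COLOR_BGR2GRAY),(5,5),1)
r=.014*K[0,0]/(Tc[2,3]-.02)
cs=cv2.HoughCircles(g,cv2.HOUGH_GRADIENT,1,20,param1=80,param2=14,minRadius=int(r*.85),maxRadius=int(r*1.25))
for c in cs[0]:
    w=ray(c[:2],K,Tc,.022)-[.441,-.034]
    if np.hypot(*w)<.1: print("hough",c.round(),w.round(3),hsv[int(c[1]),int(c[0])])
```

```text
('red', 0.006, -0.059, (0.038, 0.03))
('red', -0.042, -0.04, (0.03, 0.04))
('red', 0.321, 0.095, (0.019, 0.079))
('red', 0.039, 0.035, (0.03, 0.039))
round1_c [330, 254] [ 0.044 -0.043] 0.56 [ 21  48 193]
round4_c [347, 236] [ 0.055 -0.018] 0.83 [ 86 197 123]
round4_c [253, 447] [ 0.031 -0.312] 0.67 [23 43 94]
red1_c [251, 232] [-0.043 -0.045] 0.59 [178 218 167]
hough [298. 196.  14.] [-0.007  0.008] [ 25  39 196]
hough [290. 148.  14.] [-0.028  0.052] [ 86 184 129]
hough [346. 234.  13.] [ 0.053 -0.017] [ 87 190 126]
hough [326. 152.  14.] [0.008 0.058] [ 86 191 127]
hough [326. 250.  12.] [ 0.039 -0.041] [ 22  47 195]
hough [246. 222.  14.] [-0.051 -0.036] [178 209 172]
hough [250. 190.  14.] [-0.055 -0.002] [ 23  43 195]
```

```bash
python3 -c "
from h import *
print(bot.hand_in())"
```

```text
the job is handed in; nothing more can be done
None
```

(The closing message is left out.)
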